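Set the cam guide of a laminating jig and load a shadow frame

ROBOT

A 7-joint arm with a two-finger parallel gripper is mounted at the origin on the work surface. World frame = base frame: x ahead of the robot, y to its left, z up, the work surface at z = 0. Lengths are in mm, angles in rad, forces in N, time in s.
With the tool pointing down it reaches from about 425 to 825 mm from the base axis. Payload 3.6 kg.
Tool frame: the origin (TCP) lies midway between the tips of the shut fingers; the grasp point (between the pads) lies 19 mm behind it (tcp_to_grasp is the distance from the TCP to the grasp point, in mm); z points along the fingers, y is the line along which they close (so a half turn about z gives the same grasp; the last joint's range is limited). The gripper opens to 85 mm and grips with 20 to 120 N. Pads are 22 mm wide; open, the fingers measure 114 mm over their backs; the gripper's body (76 mm by 85 mm) begins 54 mm behind the grasp point. The pads swing forward as they close: fully open they stand 13 mm farther back than shut.
Start: joints at [1.306, 0.615, -0.013, 1.423, 0.008, 1.103, -0.04], TCP at [153.131, -631.675, 231.297] pointing down, gripper open.
Joint ranges: [-3.12, 3.12], [-0.3, 2.06], [-1.34, 1.32], [0.26, 2.42], [-1.36, 4.5], [0.01, 1.98], [-2.84, 2.84]. Speed limits (rad/s): [2.79, 2.79, 3.14, 3.14, 3.14, 3.14, 3.14].

INTERFACE

Orientations are given as a unit quaternion [w, x, y, z].
In Python, from bench import * gives the robot as it stands.
- The arm moves only by the shell command python3 -m pendant 'ROWS' [FORCE]. ROWS is JSON, a list of rows, each a list of 7 numbers: the shift along the tool's x, y, z in m, then the turn, a rotation vector about the tool's x, y, z in degrees, then the finger opening in m, from 0 to 0.0854. A call has 1 to 20 rows; each row is the pose to reach, as a shift and turn from the pose commanded when the call began, along the tool's axes at that moment; what a row does not reach only later rows make up. A row lasts 1/10 s, in which the tool goes at most 50 mm and 8.59 degrees, less where a joint would pass 70% of its speed; a pose out of reach is approached as far as the arm can. A call with a gripper value outside its range is refused whole. The fingers move at their own pace and stop on an object; FORCE is the grip in N (left out, the last holds). Time passes only in rows, so rows that repeat a pose let the fingers close. It gives the time, the measured TCP pose, the force, the opening and the grip force at its end, in the units of the state.
- read_state(): the state, without advancing time (a new reading comes with each control period).
- capture(name): name is "scene" or "top" or "wrist"; returns (picture, depth): 400x640x3 uint8, red, green, blue; 400x640 float32, mm along the optical axis (not along the pixel's ray), 0 where there is no reading.
- calibration(name): a dict with "fx", "fy", "cx", "cy" (pixels), "eye" and "rotation" of the camera in the world. Camera axes: x right, y down, z forward; pixel columns grow to the right and rows downward; lengths in mm; the calibration is good to about 2 mm. The wrist camera is an equidistant fisheye: a pixel r from the principal point sees the ray r / f radians off the axis. A picture is of the moment at which its call begins: read the wrist's pose just before it. calibration takes no time and is no camera call; for the wrist camera it gives the pose at the moment of the call.
- job_done(): hands the job in; it is judged then, once.
The state is a dict: "time": time; "joint_positions": joint angles; "joint_vel": joint speeds; "joint_torque": joint torques, N m; "tcp_pos": TCP position; "ee_rot": TCP orientation; "contact_force": force on the tool from outside, world axes, zero at the start; "ft_torque": the same for the moment, N m; "finger_gap": finger opening in mm; "grasp_force": force on a finger pad.
Only numpy, scipy, OpenCV 4.12 (cv2) and the standard library are available. Lean on these libraries where they do the work, as an engineer would, in place of code of your own. Each camera call takes 0.05 s, during which the arm holds its last target. There are 200 camera calls.

TASK

Turn the eccentric bolt on the jig until the aluminium setting gauge just slides between the fence and the cam with some play but less than 4 mm; prove it by laying the gauge flat in the open end of the channel along the fence and sliding it past the cam until it meets the two end stops, then put the gauge back on its cork pad. With the bolt left at that setting, load the pocket the gauge was in: first the solid backing board, flat, square and against the fence and stops as the gauge lay (a few millimetres of slack is fine), then every window frame that is on the bench stacked on it the same way, and last the steel press block, upright and square on top. Leave the other things on the bench where they are.

Things in the scene. Friction and masses are not known exactly. Their poses are not given: they have to be found in the camera images.
- jig: plywood jig plate, 10 mm thick, fixed. Origin: at bench height under the pocket's centre; plate spans x -135 to +60, y -115 to +85 mm. x runs along the channel from its open end (-x) to two stop pins (10 mm thick, 42 mm tall, at x = +38, y = +-30 mm; faces at x = +33). Fence on the +y side, eccentric bolt on the -y side.
- fence: wooden fence on the plate, 185 mm long, 45 mm tall, top 10 mm flared back as a lead-in. Screwed down at a different y each time (43 to 49 mm from the jig's origin). Origin: on the plate's top, on the inner face (towards the channel), mid-length (x = -37.5 mm of the jig); y points away from the channel; axes parallel to the jig's.
- cam (a joint): angle of the eccentric bolt, rad, 0 to 3, counter-clockwise from above; stays put (0.2 N m). Steel disc, radius 24, height 34 mm, centre 10 mm off the turning axis (x 0, y -70 mm of the jig): towards the jig's -y at 0 (gap widest), +x at pi/2, +y at pi. Gap fence to cam = fence's y in the jig frame + 46 mm + 10 mm * cos(angle). Starts too wide, at 0.2 to 0.6.
- cam_grip (a point): point on the bolt's turning axis, 60 mm above the bench, in its grip: an upright flat bar 40 mm long, 14 mm thick, from 44 to 70 mm above the bench, centred on the axis. The bar lies along this point's x axis (the jig's x when the angle is 0) and turns with the bolt.
- cam_eye (a point): centre of the disc's top face (44 mm above the bench); the cam's nearest face to the fence is 24 mm from here. Its y in the fence's frame is -(gap + 24 mm).
- gauge: aluminium gauge: plate 64 (x) x 90 (y) x 14 mm with an upright grip bar on its middle, 16 (x) x 50 (y) mm, from 14 to 50 mm high. Origin: centre of underside. Starts on the cork pad. Its y axis goes across the channel (90 mm between fence and cam); touching the stops its centre is at x = +1 mm of the jig.
- pad: thin cork pad, 110 x 120 x 1 mm, lying on the bench, which marks the gauge's place (it is flush: the gauge's underside on it is at bench height). Origin: its centre. The gauge's centre belongs within 30 mm of the pad's centre.
- back: backing board, solid, white-faced, 60 (x) x 88 (y) x 12 mm, lying flat. Origin: centre of its underside. In the pocket its y axis goes across the channel (either way round); against the stops its centre is at x = +3 mm of the jig.
- frame1: white-faced window frame, 60 (x) x 88 (y) x 12 mm with a 32 x 52 mm window, lying flat. Origin: centre of its underside. Goes on the backing board with its y axis across the channel. One to three such identical frames are on the bench; None if absent
- frame2: white-faced window frame, 60 (x) x 88 (y) x 12 mm with a 32 x 52 mm window, lying flat. Origin: centre of its underside. Goes on the backing board with its y axis across the channel. One to three such identical frames are on the bench; None if absent
- frame3: white-faced window frame, 60 (x) x 88 (y) x 12 mm with a 32 x 52 mm window, lying flat. Origin: centre of its underside. Goes on the backing board with its y axis across the channel. One to three such identical frames are on the bench; None if absent
- press: dark steel press block of 0.6 kg, 56 (x) x 84 (y) x 20 mm with an upright wooden grip bar on its middle, 16 (x) x 50 (y) mm, from 20 to 54 mm high. Origin: centre of its underside. Goes on last, with its y axis across the channel, resting on the topmost frame.
- spool: bystander: wooden spool 38 mm wide, 32 mm tall, between the things on the left
- weight: bystander: brass cylinder 36 mm wide, 30 mm tall, between the things on the right
- jar: bystander: jar 72 mm wide, 100 mm tall, beyond the jig
- mug: bystander: white mug 76 mm wide, 90 mm tall, beyond the jig
Not all that is in view belongs to the job. Leave any green or orange look-alike of the gauge alone.

How it is judged (in metres and radians):
On the way, in this order (a step that is already met when the one before it is completed fails the run):
1. with the gap set (the gauge has 0.3 to 4.2 mm of play), the gauge lies flat on the plate in the open end of the channel, short of the cam (y of cam_eye in the frame of fence between -0.1182 and -0.1143 m and angle between gauge's own z axis and vertical below 0.08 rad and angle between the x axis of gauge and the x axis of jig, either way round below 0.15 rad and z of gauge in the frame of jig between 0.006 and 0.016 m and x of gauge in the frame of jig between -0.14 and -0.05 m and y of gauge in the frame of fence between -0.07 and -0.035 m), for 0.1 s.
2. the gauge has been slid along the fence to the end stops with the gap set (y of cam_eye in the frame of fence between -0.1182 and -0.1143 m and angle between gauge's own z axis and vertical below 0.08 rad and angle between the x axis of gauge and the x axis of jig, either way round below 0.15 rad and z of gauge in the frame of jig between 0.006 and 0.016 m and x of gauge in the frame of jig between -0.006 and 0.006 m and y of gauge in the frame of fence between -0.052 and -0.04 m), for 0.2 s.
3. the gauge is back on its cork pad (horizontal distance between gauge and pad below 0.03 m and angle between gauge's own z axis and vertical below 0.08 rad and height (world z) of gauge below 0.006 m), for 0.2 s.
4. the backing board lies flat and square in the pocket (x of back in the frame of jig between -0.008 and 0.007 m and y of back in the frame of fence between -0.053 and -0.039 m and angle between the x axis of back and the x axis of jig, either way round below 0.08 rad and angle between back's own z axis and vertical below 0.06 rad and z of back in the frame of jig between 0.006 and 0.0135 m), for 0.2 s.
5. all window frames present are stacked on it in the pocket (all of step 4 and x of frame1 in the frame of jig between -0.008 and 0.007 m and y of frame1 in the frame of fence between -0.053 and -0.039 m and angle between the x axis of each of frame1, frame2, frame3 and the x axis of jig, either way round below 0.08 rad and angle between each of frame1, frame2, frame3's own z axis and vertical below 0.06 rad and z of frame1 in the frame of jig between 0.0185 and 0.05 m and x of frame2 in the frame of jig between -0.008 and 0.007 m and y of frame2 in the frame of fence between -0.053 and -0.039 m and z of frame2 in the frame of jig between 0.0185 and 0.05 m and x of frame3 in the frame of jig between -0.008 and 0.007 m and y of frame3 in the frame of fence between -0.053 and -0.039 m and z of frame3 in the frame of jig between 0.0185 and 0.05 m), for 0.2 s.
At the end, for the whole second after the job is handed in: Gap 90.3 to 94.2 mm; gauge upright within 30 mm of the pad's centre; board on the plate and all frames on it, flat, square to 0.08 rad, -8 to +7 mm along the jig's x, 39 to 53 mm from the fence; press level on top, within 12 mm, square to 0.15 rad; all at rest (all of step 3 and all of step 5 and y of cam_eye in the frame of fence between -0.1182 and -0.1143 m and x of press in the frame of jig between -0.012 and 0.012 m and y of press in the frame of fence between -0.058 and -0.034 m and angle between press's own z axis and vertical below 0.07 rad and angle between the x axis of press and the x axis of jig, either way round below 0.15 rad and z of press in the frame of back above 0.015 m and z of press in the frame of jig below 0.064 m and z of press in the frame of frame1 above 0.007 m and z of press in the frame of frame2 above 0.007 m and z of press in the frame of frame3 above 0.007 m and linear speed of each of gauge, back, press, frame1, frame2, frame3 below 0.02 m/s); the robot touches nothing.
It fails at once if the spool, brass cylinder, jar or mug is pushed more than 50 mm (distance of any of spool, weight, jar, mug from where it was at the start of the episode above 0.05 m).
It fails at once if the spool, brass cylinder, jar or mug is tipped over (angle between any of spool, weight, jar, mug's own z axis and vertical above 0.8 rad).
Of frame1, frame2, frame3 only 1 to 3 are there at a start; the rules pass over those that are not, and their reading is None.
At some moment in a run one of back, frame1, frame2, frame3 may be knocked a few centimetres aside while the robot is not near it.
It also fails if it takes over 210 s, if anything falls off the work surface, if the arm or the gripper's body presses on something with over 40 N, if the wrist force passes 120 N, or if a joint passes its speed limit or range.

## Working session

There is one attempt and no reset: what is moved stays moved. The work goes in short steps, Python scripts to look and compute and a shell command to move; the robot and the scene stay as the last step left them, time stands still between calls to the robot, and variables do not carry over. Pictures are saved under pics/ and viewed, at most 14 in all, crops included, and the job is handed in when it is done.

```bash
ls; mkdir -p pics; python3 - <<'E'
from bench import *
import cv2
for n in ("scene","top"):
    p,d=capture(n); cv2.imwrite(f"pics/{n}0.png",p[:,:,::-1]); import numpy as np; np.save(f"{n}0.npy",d)
    c=calibration(n); print(n,c)
s=read_state(); print(s['time'],s['tcp_pos'],s['ee_rot'],s['finger_gap'])
E
```

```text
pics
scene {'fx': 394.49607552679834, 'fy': 394.49607552679834, 'cx': 320.4036314796908, 'cy': 198.95723537637033, 'eye': array([1141.29114261,  -80.30498351,  819.12529153]), 'rotation': array([-0.24681314,  0.6941009 ,  0.63760791, -0.22530727])}
top {'fx': 520.1640402119522, 'fy': 520.1640402119522, 'cx': 320.2872657790263, 'cy': 205.44648320974702, 'eye': array([ 300.71276089,  -24.89114636, 1372.14097825]), 'rotation': array([ 0.05434894, -0.70300906,  0.70688796, -0.05598095])}
0.1 [ 152.97078078 -631.05023213  230.28085793] [-1.11670711e-03  9.92932311e-01  1.18676687e-01 -1.52389753e-04] 85.2853063310946
```

View pics/scene0.png

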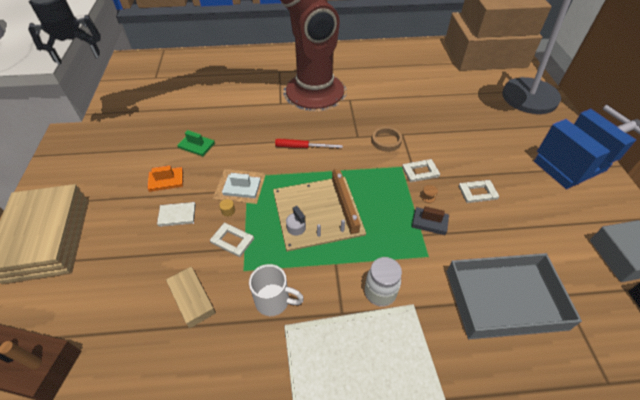

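View pics/top0.png

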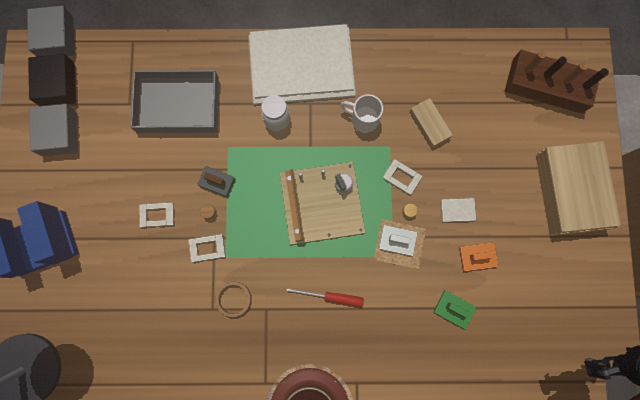

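Top view: gauge (aluminium, on pad) at (399,240). Look-alikes: orange (478,257), green (455,310). Frames at (155,215), (207,248), (403,177). Board at (459,210), press at (216,180), spool at (208,213), weight at (410,211). The jig is around (322,203), with the fence at (293,207) and the cam at (344,183).

```bash
cat > h.py <<'E'
import numpy as np, cv2
from bench import *
from scipy.spatial.transform import Rotation as R
def rot(q): return R.from_quat([q[1],q[2],q[3],q[0]])
def ray(c,uv,fish=False):
    u=np.atleast_2d(np.asarray(uv,float)); x=(u[:,0]-c['cx'])/c['fx']; y=(u[:,1]-c['cy'])/c['fy']
    if fish:
        r=np.hypot(x,y)+1e-12; v=np.c_[np.sin(r)*x/r,np.sin(r)*y/r,np.cos(r)]
    else: v=np.c_[x,y,np.ones_like(x)]
    return rot(c['rotation']).apply(v)
def px2w(c,uv,z,fish=False):
    v=ray(c,uv,fish); e=np.asarray(c['eye']); return e+v*((z-e[2])/v[:,2])[:,None]
def w2px(c,P,fish=False):
    q=rot(c['rotation']).inv().apply(np.atleast_2d(P)-c['eye'])
    if fish:
        a=np.hypot(q[:,0],q[:,1]); t=np.arctan2(a,q[:,2]); k=t/(a+1e-12); n=np.c_[q[:,0]*k,q[:,1]*k]
    else: n=q[:,:2]/q[:,2:]
    return n*[c['fx'],c['fy']]+[c['cx'],c['cy']]
def blob(c,img,seed,z,lo,hi,w=40,fish=False):
    """minAreaRect of the colour blob (HSV range) near seed, in world mm at height z: centre, long-axis angle (deg), sizes"""
    m=cv2.inRange(cv2.cvtColor(img,cv2.COLOR_RGB2HSV),np.array(lo),np.array(hi))
    n,l,s,_=cv2.connectedComponentsWithStats(m)
    x,y=map(int,seed); best=None
    for i in range(1,n):
        bx,by,bw,bh,a=s[i]
        if bx-2<=x<=bx+bw+2 and by-2<=y<=by+bh+2 and a>60 and bw<6*w and bh<6*w and (best is None or a>s[best][4]): best=i
    if best is None: return None
    k,_=cv2.findContours((l==best).astype(np.uint8),cv2.RETR_EXTERNAL,cv2.CHAIN_APPROX_NONE)
    P=px2w(c,k[0][:,0,:],z,fish)[:,:2]
    (cx,cy),(a,b),t=cv2.minAreaRect(P.astype(np.float32))
    if a<b: t+=90
    return np.round([cx,cy,(t+90)%180-90,max(a,b),min(a,b)],1)
E
python3 - <<'E'
from h import *
p=cv2.imread('pics/top0.png')[:,:,::-1]; c=calibration('top')
for n,uv,z,lo,hi in [('frA',(155,215),12,(0,0,150),(179,60,255)),('frB',(207,248),12,(0,0,150),(179,60,255)),('frC',(403,177),12,(0,0,150),(179,60,255)),('back',(459,210),12,(0,0,150),(179,60,255)),('gauge',(399,240),14,(0,0,130),(179,60,255)),('press',(216,180),20,(0,0,0),(179,90,110)),('pad',(399,243),1,(5,60,140),(25,160,255))]:
    print(n,blob(c,p,uv,z,lo,hi), p[uv[1],uv[0]])
for n,uv,z in [('spool',(208,212),32),('weight',(410,210),30),('jar',(274,105),100),('mug',(369,105),90),('fenceTop1',(288,170),55),('fenceTop2',(296,242),55),('pl',(281,170),10),('pl',(354,163),10),('pl',(365,237),10),('pl',(290,244),10)]: print(n,px2w(c,uv,z)[0].round())
a=cv2.resize(p[130:280,130:390,::-1],None,fx=3,fy=3,interpolation=cv2.INTER_CUBIC)
cv2.imwrite('pics/c1.png',a)
a=cv2.resize(p[140:275,270:490,::-1],None,fx=3.6,fy=3.6,interpolation=cv2.INTER_CUBIC)
cv2.imwrite('pics/c2.png',a)
E
```

```text
frA [494.  406.1 -87.2  87.2  59.8] [137 105  75]
frB [405.  270.5 -80.8  89.2  59.6] [143 113  82]
frC [ 593.1 -247.5   57.2   89.2   59.9] [142 111  79]
back [ 502.4 -393.6  -88.1   87.2   59.5] [182 176 163]
gauge [ 422.6 -230.5   77.6   92.    64.2] [199 201 194]
press [580.5 246.4  67.2  92.5  58.2] [93 67 47]
pad None [95 92 85]
spool [496. 264.  32.]
weight [ 499. -263.   30.]
jar [761.  88. 100.]
mug [ 764. -155.   90.]
fenceTop1 [602.  55.  55.]
fenceTop2 [415.  34.  55.]
pl [612.  76.  10.]
pl [ 630. -120.   10.]
pl [ 431. -146.   10.]
pl [413.  51.  10.]
```

View pics/c2.png

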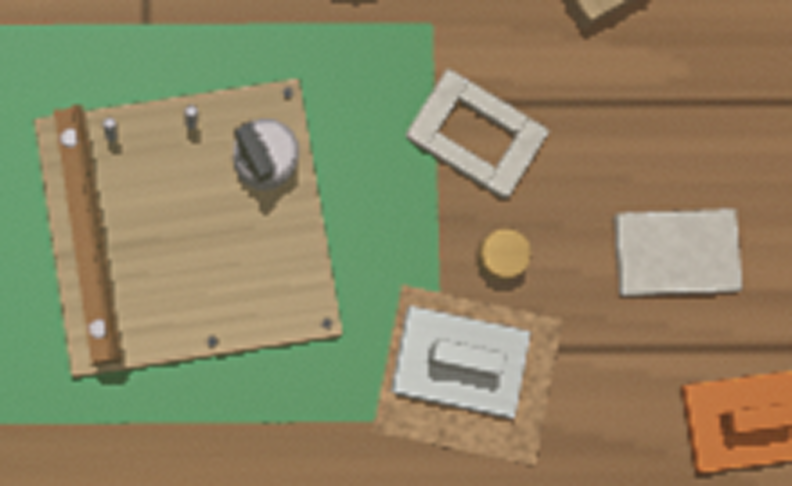

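Close crop confirms the silver gauge on the cork pad. Plate corners in the crop are (36,118), (298,80), (341,336), (72,378); the cam grip is at (255,150).

```bash
cat >> h.py <<'E'
def fit2(L,W):
    L=np.array(L,float);W=np.array(W,float); l=L.mean(0);w=W.mean(0); A=L-l;B=W-w
    t=np.arctan2((A[:,0]*B[:,1]-A[:,1]*B[:,0]).sum(),(A*B).sum()); c,s=np.cos(t),np.sin(t); M=np.array([[c,-s],[s,c]])
    o=w-M@l; return o,t,np.linalg.norm(L@M.T+o-W,axis=1)
def go(xyz,yaw=None):
    """shift (m) and turn (deg) to bring the TCP to xyz (mm), tool down, closing line (tool y) at yaw deg (mod 180)"""
    s=read_state(); r=rot(s['ee_rot']); y=r.apply([0,1,0])
    now=np.degrees(np.arctan2(y[1],y[0])); d=0 if yaw is None else (yaw-now+90)%180-90
    yy=np.radians(now+d); Y=np.array([np.cos(yy),np.sin(yy),0]); Z=np.array([0,0,-1.]); X=np.cross(Y,Z)
    t=(r.inv()*R.from_matrix(np.c_[X,Y,Z])).as_rotvec(degrees=True)
    print('shift m',(r.inv().apply(np.array(xyz)-s['tcp_pos'])/1000).round(4),'turn',t.round(2),'yaw now %.1f j7 %.2f'%(now,s['joint_positions'][6]))
E
python3 - <<'E'
from h import *
c=calibration('top')
uv=np.array([(36,118),(298,80),(341,336),(72,378)])/3.6+[270,140]-.36
o,t,e=fit2([(60,85),(60,-115),(-135,-115),(-135,85)],px2w(c,uv,10)[:,:2]); print(o,np.degrees(t),e)
go([o[0],o[1],300],np.degrees(t))
E
```

```text
[557.83515321 -11.71246953] 8.310647082632743 [1.45367688 1.30469487 0.98656152 0.71948517]
shift m [ 0.5394 -0.5066 -0.0686] turn [ -0.11  -0.09 -84.68] yaw now -76.4 j7 -0.04
```

```bash
python3 -m pendant '[[0.54,-0.507,-0.07,0,0,-85,0.085],[0.54,-0.507,-0.07,0,0,-85,0.085],[0.54,-0.507,-0.07,0,0,-85,0.085],[0.54,-0.507,-0.07,0,0,-85,0.085],[0.54,-0.507,-0.07,0,0,-85,0.085],[0.54,-0.507,-0.07,0,0,-85,0.085],[0.54,-0.507,-0.07,0,0,-85,0.085],[0.54,-0.507,-0.07,0,0,-85,0.085],[0.54,-0.507,-0.07,0,0,-85,0.085],[0.54,-0.507,-0.07,0,0,-85,0.085],[0.54,-0.507,-0.07,0,0,-85,0.085],[0.54,-0.507,-0.07,0,0,-85,0.085],[0.54,-0.507,-0.07,0,0,-85,0.085],[0.54,-0.507,-0.07,0,0,-85,0.085],[0.54,-0.507,-0.07,0,0,-85,0.085],[0.54,-0.507,-0.07,0,0,-85,0.085],[0.54,-0.507,-0.07,0,0,-85,0.085],[0.54,-0.507,-0.07,0,0,-85,0.085],[0.54,-0.507,-0.07,0,0,-85,0.085],[0.54,-0.507,-0.07,0,0,-85,0.085]]'
cat > look.py <<'E'
import sys
from h import *
import pickle
c=calibration('wrist'); p,d=capture('wrist'); n=sys.argv[1]
pickle.dump((c,p,d),open(n+'.pkl','wb')); cv2.imwrite(f'pics/{n}.png',p[:,:,::-1])
s=read_state(); print(s['time'],s['tcp_pos'].round(1),c['eye'].round(1),c['fx'],s['joint_positions'].round(2))
E
python3 look.py w1
```

```text
time: 2.1
tcp_pos: [558.0, -13.4, 301.3]
ee_rot: [0.0, 0.653, 0.757, -0.0]
contact_force: [-0.0, 0.3, -0.6]
finger_gap: 84.7
grasp_force: 0.0
2.15 [558.1 -13.1 301.4] [548.5  56.  444.1] 309.70691628693146 [ 0.33  0.45 -0.54  1.58  0.24  1.18 -0.11]
```

View pics/w1.png

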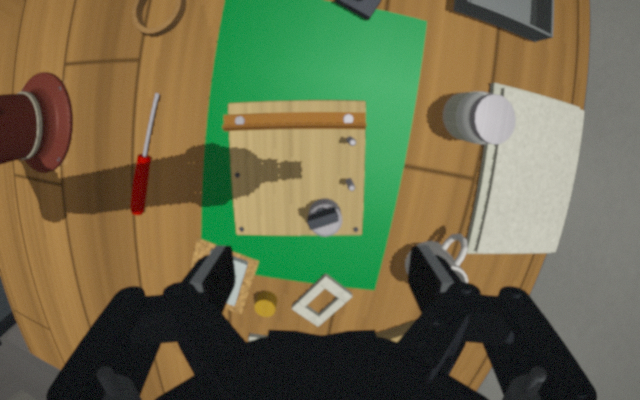

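```bash
python3 - <<'E'
import cv2
a=cv2.imread('pics/w1.png')[90:245,215:380]
cv2.imwrite('pics/c3.png',cv2.resize(a,None,fx=4,fy=3.8,interpolation=cv2.INTER_CUBIC)[:590])
E
```

```text
(no output)
```

View pics/c3.png

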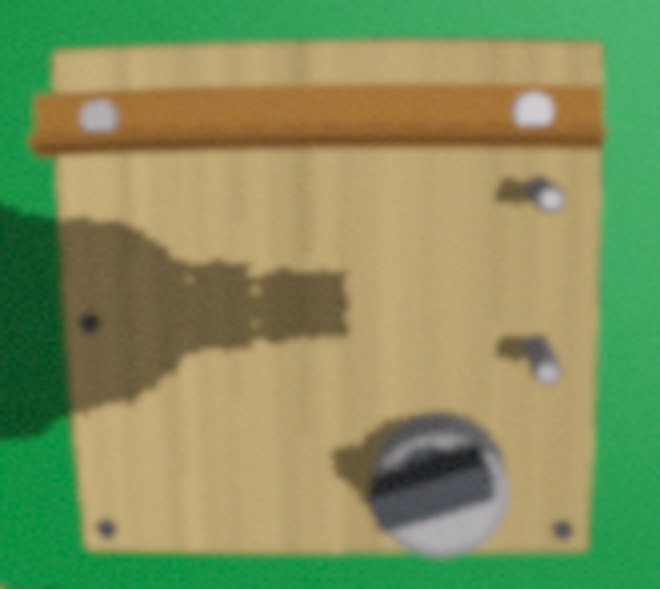

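Crop: plate corners (53,50), (603,42), (590,552), (85,552). The fence's inner knee edge runs (35,155)–(600,148). The bar's top face is centred about (435,497), and the disc top about (440,490).

```bash
python3 - <<'E'
from h import *
import pickle
c,p,d=pickle.load(open('w1.pkl','rb'))
f=lambda q:np.array(q,float)/[4,3.8]+[215,90]-.37
W=px2w(c,f([(53,50),(603,42),(590,552),(85,552)]),10,True)[:,:2]
o,t,e=fit2([(-135,85),(60,85),(60,-115),(-135,-115)],W); print(o,np.degrees(t),e)
M=np.array([[np.cos(t),np.sin(t)],[-np.sin(t),np.cos(t)]])
J=lambda q,z:((px2w(c,f(q),z,True)[:,:2]-o)@M.T).round(1)
print('fence knee',J([(35,155),(320,151),(600,148)],45))
print('disc centre',J([(440,490)],44),'disc l/r/bot',J([(370,485),(509,485),(440,556)],44))
b=J([(372,490),(487,455),(497,494),(385,531)],70);print('bar',b,b.mean(0)); v=b[1]-b[0]+b[2]-b[3];print(np.arctan2(v[1],v[0]))
print('pins top',J([(550,198),(546,370)],52))
g=np.r_[M.T@[0,-70]+o]; print('axis',g)
yw=np.degrees(t)+90+np.degrees(np.arctan2(v[1],v[0])); go([g[0],g[1],110],yw)
E
```

```text
[560.36397517 -13.00493429] 8.678525184943586 [0.64598258 0.48279572 0.47479342 0.64876477]
fence knee [[-131.4   47.7]
 [ -35.9   46.1]
 [  54.1   47.3]]
disc centre [[  2.6 -75.4]] disc l/r/bot [[ -21.4  -73.4]
 [  26.3  -73.6]
 [   2.6 -101.3]]
bar [[-19.5 -65.9]
 [ 17.3 -53.5]
 [ 20.7 -67.5]
 [-15.5 -80.9]] [  0.75 -66.95]
0.33972247543917444
pins top [[ 37.4  30.7]
 [ 37.2 -28.7]]
axis [570.92629729 -82.20347005]
shift m [-0.0701  0.0025  0.1914] turn [0.000e+00 3.000e-02 7.035e+01] yaw now 8.5 j7 -0.11
```

```bash
python3 -m pendant '[[-0.07,0.0025,0.19,0,0,70.4,0.085],[-0.07,0.0025,0.19,0,0,70.4,0.085],[-0.07,0.0025,0.19,0,0,70.4,0.085],[-0.07,0.0025,0.19,0,0,70.4,0.085],[-0.07,0.0025,0.19,0,0,70.4,0.085],[-0.07,0.0025,0.19,0,0,70.4,0.085],[-0.07,0.0025,0.19,0,0,70.4,0.085],[-0.07,0.0025,0.19,0,0,70.4,0.085],[-0.07,0.0025,0.19,0,0,70.4,0.085],[-0.07,0.0025,0.19,0,0,70.4,0.085]]'
python3 look.py w2; python3 - <<'E'
from h import *
a=cv2.imread('pics/w2.png');cv2.imwrite('pics/c4.png',a)
go([570.9,-82.2,49],8.68+90+19.5)
E
```

```text
time: 3.15
tcp_pos: [571.5, -80.8, 111.5]
ee_rot: [0.0, 0.97, 0.245, 0.0]
contact_force: [-1.0, -0.2, 0.3]
finger_gap: 85.1
grasp_force: 0.0
3.2 [571.5 -80.8 111.5] [633.8 -47.5 254.4] 309.70691628693146 [ 0.18  0.65 -0.13  1.77  0.11  0.73 -1.08]
shift m [-0.0012  0.001   0.0625] turn [ 0.01 -0.01  0.16] yaw now -61.7 j7 -1.08
```

View pics/c4.png

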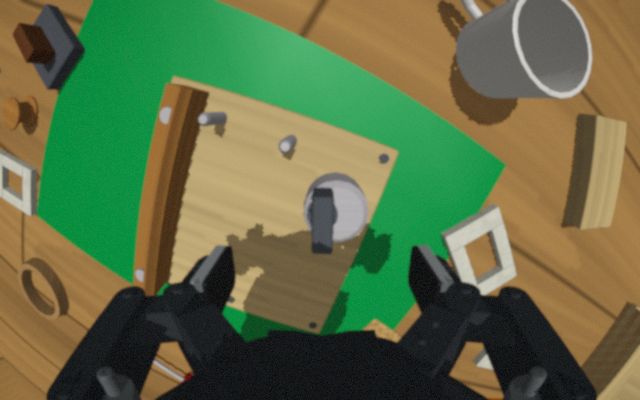

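Bar at (323,220) is vertical in the picture, so it lies across the closing line and is centred between the fingers. Descending and gripping.

```bash
python3 -m pendant '[[-0.001,0.001,0.03,0,0,0,0.085],[-0.001,0.001,0.0625,0,0,0,0.085],[-0.001,0.001,0.0625,0,0,0,0.085],[-0.001,0.001,0.0625,0,0,0,0.01],[-0.001,0.001,0.0625,0,0,0,0.01],[-0.001,0.001,0.0625,0,0,0,0.01],[-0.001,0.001,0.0625,0,0,0,0.01],[-0.001,0.001,0.0625,0,0,0,0.01],[-0.001,0.001,0.0625,0,0,0,0.01],[-0.001,0.001,0.0625,0,0,0,0.01],[-0.001,0.001,0.0625,0,0,0,0.01],[-0.001,0.001,0.0625,0,0,0,0.01],[-0.001,0.001,0.0625,0,0,0,0.01],[-0.001,0.001,0.0625,0,0,0,0.01]]' 60; python3 -c "
from bench import *;s=read_state();print(s['ft_torque'])"
```

```text
time: 4.6
tcp_pos: [571.3, -81.6, 49.9]
ee_rot: [-0.0, 0.97, 0.244, 0.001]
contact_force: [-1.0, 0.3, 5.6]
finger_gap: 12.4
grasp_force: 60.3
[ 0.14406432  0.31924638 -0.15730892]
```

```bash
python3 -m pendant '[[0,0,0,0,0,-6,0.01],[0,0,0,0,0,-12,0.01],[0,0,0,0,0,-18,0.01],[0,0,0,0,0,-24,0.01],[0,0,0,0,0,-30,0.01],[0,0,0,0,0,-36,0.01],[0,0,0,0,0,-42,0.01],[0,0,0,0,0,-48,0.01],[0,0,0,0,0,-54,0.01],[0,0,0,0,0,-60,0.01],[0,0,0,0,0,-66,0.01],[0,0,0,0,0,-72,0.01],[0,0,0,0,0,-75,0.01],[0,0,0,0,0,-75,0.01],[0,0,0,0,0,-75,0.01]]'
python3 -m pendant '[[0,0,0,0,0,0,0.085],[0,0,0,0,0,0,0.085],[0,0,0,0,0,0,0.085],[0,0,0,0,0,0,0.085],[0,0,0,0,0,0,0.085],[0,0,-0.05,0,0,0,0.085],[0,0,-0.1,0,0,0,0.085],[0,0,-0.12,0,0,0,0.085],[0,0,-0.12,0,0,0,0.085]]'; python3 - <<'E'
from h import *
go([545,-40,200],8.68)
E
```

```text
time: 6.1
tcp_pos: [569.3, -80.6, 49.9]
ee_rot: [-0.001, 0.621, 0.784, -0.001]
contact_force: [-5.6, 1.8, 10.4]
finger_gap: 12.6
grasp_force: 60.9
time: 7.0
tcp_pos: [573.6, -81.6, 172.7]
ee_rot: [0.003, 0.621, 0.784, 0.002]
contact_force: [0.2, -0.3, -0.9]
finger_gap: 85.1
grasp_force: 0.0
shift m [ 0.047  -0.0181 -0.0275] turn [0.46 0.12 4.53] yaw now 13.2 j7 -0.04
```

```bash
python3 look.py w3; python3 - <<'E'
from h import *
a=cv2.imread('pics/w3.png')[30:280,190:490]
cv2.imwrite('pics/c5.png',cv2.resize(a,None,fx=2.4,fy=2.4,interpolation=cv2.INTER_CUBIC)[:600])
E
```

```text
7.05 [571.9 -82.  170.4] [557.1 -13.3 315.5] 309.70691628693146 [ 0.46  0.63 -0.57  1.71  0.41  0.93 -0.04]
```

View pics/c5.png

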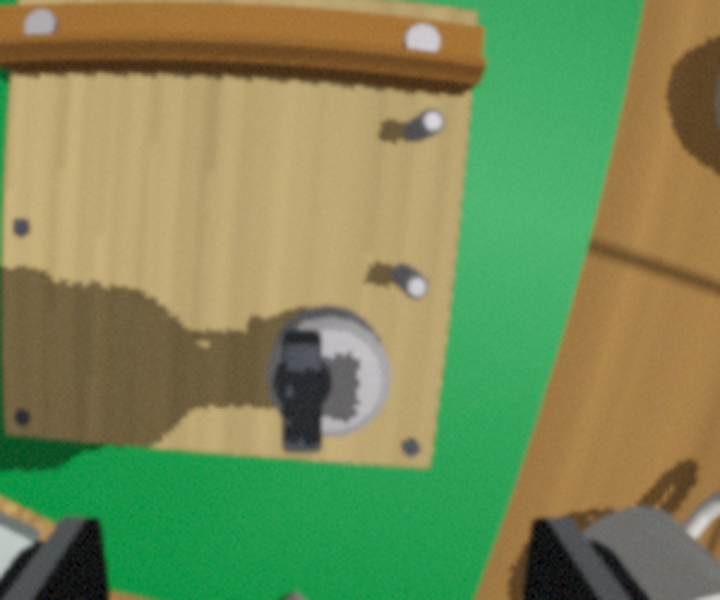

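Crop: fence inner face meets the plate along (10,73)–(470,90). The disc top is centred about (329,375), with its edges at 388 right and 437 bottom. The bar runs from (302,335) to (302,450). Plate corners are (5,435) and (430,467).

```bash
python3 - <<'E'
from h import *
import pickle
c,p,d=pickle.load(open('w3.pkl','rb'))
f=lambda q:np.array(q,float)/2.4+[190,30]-.3
o=np.array([560.36,-13.0]);t=np.radians(8.68)
M=np.array([[np.cos(t),np.sin(t)],[-np.sin(t),np.cos(t)]])
J=lambda q,z:((px2w(c,f(q),z,True)[:,:2]-o)@M.T).round(1)
print('corners',J([(5,435),(430,467),(475,12)],10))
print('pins top',J([(432,120),(415,288)],52))
print('fence base',J([(15,73),(200,76),(330,82),(460,89)],10))
print('disc',J([(329,375),(388,378),(268,375),(329,437)],44))
print('bar top ends',J([(302,335),(302,450)],70))
# disc edge fit: bright pixels
s=read_state();print(s['ee_rot'])
E
```

```text
corners [[-134.9 -114.5]
 [  59.2 -113.6]
 [  58.1   83.9]]
pins top [[ 37.3  30.3]
 [ 36.9 -30.3]]
fence base [[-132.7   47.3]
 [ -51.7   45.9]
 [   1.1   46.7]
 [  54.2   49.7]]
disc [[  9.3 -66.9]
 [ 31.6 -66.3]
 [-13.6 -68.7]
 [ 11.4 -91.4]]
bar top ends [[ -2.1 -47.4]
 [  0.9 -88.2]]
[0.00154232 0.62107524 0.78374892 0.00089252]
```

```bash
python3 - <<'E'
from h import *
go([424.5,-231.5,150],-12.4)
E
```

```text
shift m [-0.1118 -0.1778  0.0199] turn [ 0.2   0.03 25.61] yaw now 13.2 j7 -0.04
```

```bash
python3 -m pendant '[[-0.112,-0.178,0.02,0,0,25.6,0.085],[-0.112,-0.178,0.02,0,0,25.6,0.085],[-0.112,-0.178,0.02,0,0,25.6,0.085],[-0.112,-0.178,0.02,0,0,25.6,0.085],[-0.112,-0.178,0.02,0,0,25.6,0.085],[-0.112,-0.178,0.02,0,0,25.6,0.085],[-0.112,-0.178,0.02,0,0,25.6,0.085]]'; python3 look.py w4; python3 - <<'E'
from h import *
a=cv2.imread('pics/w4.png');cv2.imwrite('pics/c6.png',cv2.resize(a[120:340,180:480],None,fx=2.6,fy=2.6,interpolation=cv2.INTER_CUBIC))
E
```

```text
time: 7.75
tcp_pos: [424.2, -230.4, 148.3]
ee_rot: [-0.001, 0.779, 0.627, 0.001]
contact_force: [-0.6, 0.1, -0.5]
finger_gap: 84.9
grasp_force: 0.0
7.8 [ 424.9 -229.9  148.6] [ 439.8 -162.2  291.4] 309.70691628693146 [ 0.77  0.51 -0.46  1.99  0.33  0.72 -0.11]
```

View pics/c6.png

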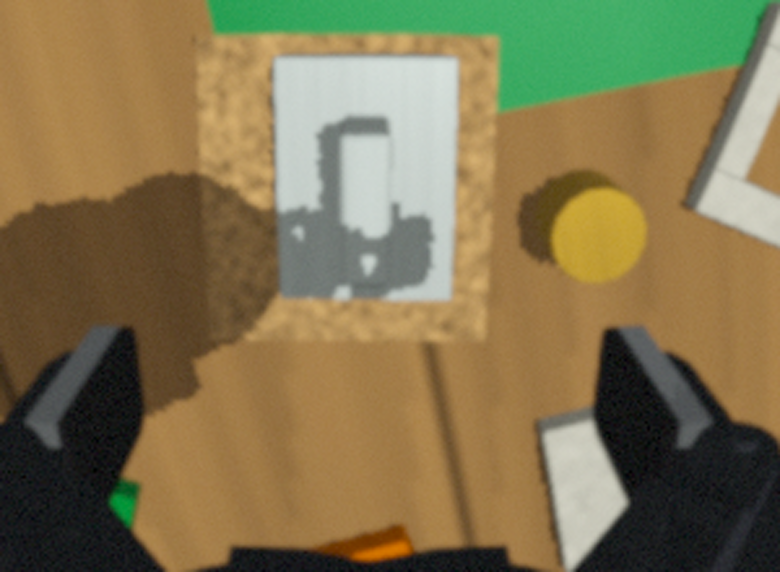

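Crop: gauge plate corners (274,57), (458,57), (452,300), (282,297); bar top (342,134)–(390,236); pad corners (198,38), (498,37), (487,340), (207,340); brass weight top (598,235). I'll use a narrower opening because of the weight.

```bash
python3 - <<'E'
from h import *
import pickle
c,p,d=pickle.load(open('w4.pkl','rb'))
f=lambda q:np.array(q,float)/2.6+[180,120]-.3
for n,q,z,L in [('plate',[(274,57),(458,57),(452,300),(282,297)],14,[(-32,45),(32,45),(32,-45),(-32,-45)]),('pad',[(198,38),(498,37),(487,340),(207,340)],1,[(-55,60),(55,60),(55,-60),(-55,-60)]),('bar',[(342,134),(390,134),(390,238),(342,236)],50,[(-8,25),(8,25),(8,-25),(-8,-25)])]:
    o,t,e=fit2(L,px2w(c,f(q),z,True)[:,:2]); print(n,o.round(1),np.degrees(t).round(1),e.round(1))
print('weight',px2w(c,f([(598,235)]),30,True))
go([424,-232,18],-12.2)
E
```

```text
plate [ 423.9 -232.2] -12.3 [0.2 0.4 0.4 0.8]
pad [ 414.6 -239.3] -12.5 [0.9 0.3 1.2 1.8]
bar [ 425.5 -224.4] -12.4 [8.5 8.5 8.2 8.8]
weight [[ 500.25056468 -263.88211172   30.        ]]
shift m [-0.0024 -0.0005  0.1306] turn [ 0.04 -0.1  -0.  ] yaw now -12.2 j7 -0.11
```

```bash
python3 -m pendant '[[-0.002,0,0.02,0,0,0,0.05],[-0.002,0,0.05,0,0,0,0.05],[-0.002,0,0.08,0,0,0,0.05],[-0.002,0,0.11,0,0,0,0.05],[-0.002,0,0.1295,0,0,0,0.05],[-0.002,0,0.1295,0,0,0,0.05],[-0.002,0,0.1295,0,0,0,0.01],[-0.002,0,0.1295,0,0,0,0.01],[-0.002,0,0.1295,0,0,0,0.01],[-0.002,0,0.1295,0,0,0,0.01],[-0.002,0,0.1295,0,0,0,0.01],[-0.002,0,0.1295,0,0,0,0.01],[-0.002,0,0.1295,0,0,0,0.01],[-0.002,0,0.1295,0,0,0,0.01]]' 50
python3 -m pendant '[[0,0,-0.02,0,0,0,0.01],[0,0,-0.05,0,0,0,0.01],[0,0,-0.08,0,0,0,0.01],[0,0,-0.1,0,0,0,0.01],[0,0,-0.1,0,0,0,0.01]]'
cat >> h.py <<'E'
JO=np.array([560.36,-13.0]); JT=8.68; FY=46.6
def jig(x,y):
    t=np.radians(JT); return JO+[np.cos(t)*x-np.sin(t)*y,np.sin(t)*x+np.cos(t)*y]
def goj(x,y,z,yaw=JT): w=jig(x,y); print(w.round(1)); go([w[0],w[1],z],yaw)
def wherej():
    s=read_state(); t=np.radians(JT); d=s['tcp_pos'][:2]-JO; print('tcp in jig',(np.cos(t)*d[0]+np.sin(t)*d[1]).round(1),(-np.sin(t)*d[0]+np.cos(t)*d[1]).round(1),s['tcp_pos'][2].round(1),'gap',s['finger_gap'],'f',s['contact_force'].round(1))
E
python3 -c "
from h import *
goj(-92,FY-46,118)"
```

```text
time: 9.2
tcp_pos: [424.0, -233.5, 20.5]
ee_rot: [0.001, 0.779, 0.627, 0.001]
contact_force: [0.8, 1.6, 7.1]
finger_gap: 15.6
grasp_force: 50.3
time: 9.7
tcp_pos: [424.3, -234.6, 121.6]
ee_rot: [0.003, 0.779, 0.626, 0.001]
contact_force: [1.2, -0.4, -3.5]
finger_gap: 15.3
grasp_force: 49.5
[469.3 -26.3]
shift m [ 0.2131 -0.0009  0.0032] turn [  0.3    0.15 -21.11] yaw now -12.4 j7 -0.14
```

```bash
python3 -m pendant '[[0.04,0,0,0,0,-5,0.01],[0.08,-0.001,0,0,0,-10,0.01],[0.12,-0.001,0,0,0,-15,0.01],[0.16,-0.001,0,0,0,-20,0.01],[0.19,-0.001,0,0,0,-21.1,0.01],[0.212,-0.001,0,0,0,-21.1,0.01],[0.212,-0.001,0,0,0,-21.1,0.01],[0.212,-0.001,0,0,0,-21.1,0.01],[0.212,-0.001,0.03,0,0,-21.1,0.01],[0.212,-0.001,0.06,0,0,-21.1,0.01],[0.212,-0.001,0.075,0,0,-21.1,0.01],[0.212,-0.001,0.075,0,0,-21.1,0.01]]'
python3 -c "
from h import *
wherej();goj(-92,FY-46,30.5)"; python3 look.py w5
```

```text
time: 10.9
tcp_pos: [464.9, -28.3, 41.9]
ee_rot: [-0.002, 0.652, 0.758, -0.003]
contact_force: [-0.8, -0.6, -3.1]
finger_gap: 15.3
grasp_force: 49.3
tcp in jig -96.6 -0.7 41.9 gap 15.257708112256418 f [-0.8 -0.6 -3.1]
[469.3 -26.3]
shift m [0.0014 0.0047 0.0114] turn [-0.38  0.02 -0.09] yaw now 8.6 j7 -0.41
10.95 [466.1 -27.9  43.2] [456.1  41.2 184.8] 309.70691628693146 [ 0.28  0.67 -0.39  2.11  0.57  0.46 -0.41]
```

View pics/w5.png

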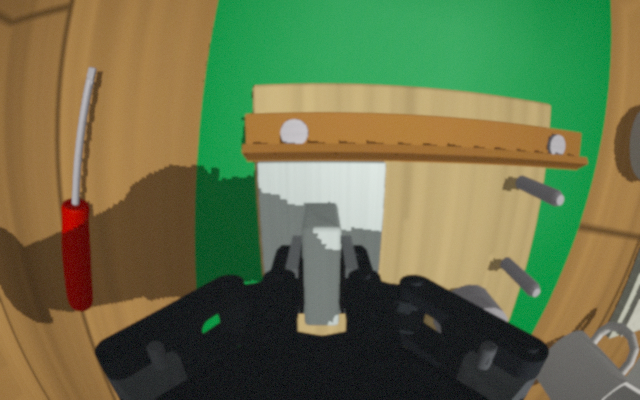

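Gauge at (320,240) is square to the fence and just above the plate in the open end. Lowering it, then sliding +x.

```bash
python3 -m pendant '[[0.0,0.004,0.006,0,0,0,0.01],[0.0,0.004,0.010,0,0,0,0.01],[0.0,0.004,0.0115,0,0,0,0.01],[0.0,0.004,0.012,0,0,0,0.01],[0.0,0.004,0.012,0,0,0,0.01],[0.0,0.004,0.012,0,0,0,0.01]]'
python3 -c "
from h import *
wherej();goj(1,FY-46,30.5)"; 
```

```text
time: 11.55
tcp_pos: [471.5, -25.7, 32.6]
ee_rot: [0.0, 0.651, 0.759, 0.0]
contact_force: [0.7, -0.4, -3.0]
finger_gap: 15.5
grasp_force: 49.5
tcp in jig -89.8 0.9 32.6 gap 15.540914220148101 f [ 0.7 -0.4 -3. ]
[561.3 -12.3]
shift m [-0.0004  0.0908  0.0021] turn [0.02 0.   0.06] yaw now 8.7 j7 -0.42
```

```bash
python3 -m pendant '[[-0.0005,0,0.001,0,0,0,0.01],[-0.0005,0,0.002,0,0,0,0.01],[-0.0005,0,0.002,0,0,0,0.01],[-0.0005,0,0.002,0,0,0,0.01]]'
python3 -m pendant '[[0,0.01,0,0,0,0,0.01],[0,0.02,0,0,0,0,0.01],[0,0.03,0,0,0,0,0.01],[0,0.035,0,0,0,0,0.01],[0,0.04,0,0,0,0,0.01],[0,0.045,0,0,0,0,0.01],[0,0.05,0,0,0,0,0.01],[0,0.055,0,0,0,0,0.01],[0,0.06,0,0,0,0,0.01],[0,0.06,0,0,0,0,0.01]]';python3 -c "
from h import *
wherej();goj(1,FY-46,30.5);print(read_state()['ft_torque'])"
```

```text
time: 11.95
tcp_pos: [471.5, -26.3, 30.6]
ee_rot: [0.0, 0.651, 0.759, -0.0]
contact_force: [-0.8, -0.6, 1.1]
finger_gap: 15.4
grasp_force: 49.9
time: 12.95
tcp_pos: [529.7, -17.4, 30.7]
ee_rot: [-0.001, 0.651, 0.759, -0.001]
contact_force: [-4.1, -0.5, 6.8]
finger_gap: 15.0
grasp_force: 50.9
tcp in jig -30.9 0.3 30.7 gap 15.006844386085 f [-4.1 -0.5  6.8]
[561.3 -12.3]
shift m [0.0003 0.0319 0.0001] turn [-0.17  0.05  0.04] yaw now 8.7 j7 -0.38
[-0.16675796  0.73293353 -0.01800658]
```

```bash
python3 -m pendant '[[0,0.005,0,0,0,0,0.01],[0,0.01,0,0,0,0,0.01],[0,0.015,0,0,0,0,0.01],[0,0.02,0,0,0,0,0.01],[0,0.025,0,0,0,0,0.01],[0,0.028,0,0,0,0,0.01],[0,0.031,0,0,0,0,0.01],[0,0.031,0,0,0,0,0.01]]';python3 -c "
from h import *
wherej();print(read_state()['ft_torque'])"
```

```text
time: 13.75
tcp_pos: [559.9, -12.8, 30.7]
ee_rot: [-0.001, 0.651, 0.759, -0.002]
contact_force: [-5.0, -1.2, 7.0]
finger_gap: 15.2
grasp_force: 51.0
tcp in jig -0.4 0.3 30.7 gap 15.166233526255704 f [-5.  -1.2  7. ]
[-0.13545275  0.91726995 -0.02120364]
```

```bash
for k in 1; do python3 -m pendant '[[0,0.001,0,0,0,0,0.01],[0,0.002,0,0,0,0,0.01],[0,0.003,0,0,0,0,0.01],[0,0.003,0,0,0,0,0.01]]' | grep -E "tcp|contact"; done; python3 -c "
from h import *
wherej()";  python3 -m pendant '[[0.001,0,0,0,0,0,0.01],[0.002,0,0,0,0,0,0.01],[0.003,0,0,0,0,0,0.01],[0.003,0,0,0,0,0,0.01]]'| grep -E "tcp|contact"; python3 -c "
from h import *
wherej()"; python3 -m pendant '[[-0.001,0,0,0,0,0,0.01],[-0.002,0,0,0,0,0,0.01],[-0.003,0,0,0,0,0,0.01],[-0.004,0,0,0,0,0,0.01],[-0.005,0,0,0,0,0,0.01],[-0.005,0,0,0,0,0,0.01]]'| grep -E "tcp|contact";python3 -c "
from h import *
wherej()"
```

```text
tcp_pos: [560.4, -12.7, 30.8]
contact_force: [-9.3, -1.6, 12.2]
tcp in jig 0.1 0.3 30.8 gap 14.997603659732631 f [-9.3 -1.6 12.2]
tcp_pos: [560.4, -12.7, 30.8]
contact_force: [-9.0, -5.3, 13.0]
tcp in jig 0.1 0.3 30.8 gap 15.262965577461298 f [-9.  -5.3 13. ]
tcp_pos: [560.4, -12.7, 30.8]
contact_force: [-9.6, 1.3, 12.2]
tcp in jig 0.1 0.3 30.8 gap 15.128995030531309 f [-9.6  1.3 12.2]
```

```bash
python3 -m pendant '[[0.002,0.002,-0.001,0,0,0,0.01],[0.002,0.004,-0.002,0,0,0,0.01],[0.002,0.006,-0.002,0,0,0,0.01],[0.002,0.006,-0.002,0,0,0,0.01]]' | grep -E "tcp|contact";python3 -c "
from h import *
wherej()"; python3 look.py w6
```

```text
tcp_pos: [560.8, -12.6, 31.2]
contact_force: [-16.1, -1.8, 13.0]
tcp in jig 0.5 0.3 31.2 gap 15.483998784829051 f [-16.1  -1.8  13. ]
15.6 [560.8 -12.6  31.2] [553.9  57.5 173.9] 309.70691628693146 [ 0.25  0.79 -0.43  1.84  0.53  0.64 -0.35]
```

View pics/w6.png

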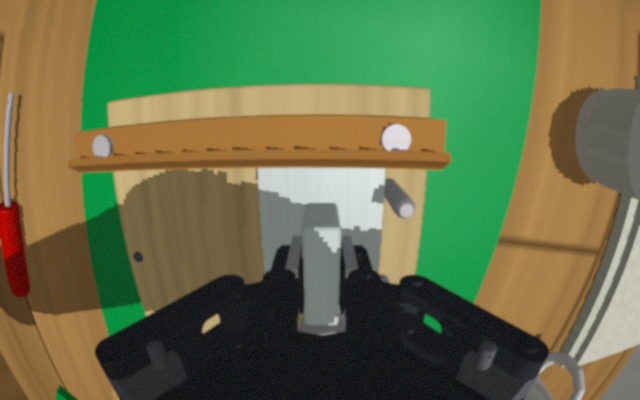

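Gauge edge at (385,185) touches the stop pin. I'll relieve the push and probe the sideways play to verify the gap.

```bash
python3 -m pendant '[[0,-0.006,-0.003,0,0,0,0.01],[0,-0.01,-0.007,0,0,0,0.01],[0,-0.011,-0.0075,0,0,0,0.01],[0,-0.011,-0.0075,0,0,0,0.01],[0,-0.011,-0.0075,0,0,0,0.01]]'| grep -E "tcp|contact"; python3 -m pendant '[[0.002,0,0,0,0,0,0.01],[0.004,0,0,0,0,0,0.01],[0.006,0,0,0,0,0,0.01],[0.006,0,0,0,0,0,0.01],[0.006,0,0,0,0,0,0.01]]'| grep -E "tcp|contact";python3 -c "
from h import *
wherej()"; python3 -m pendant '[[-0.002,0,0,0,0,0,0.01],[-0.004,0,0,0,0,0,0.01],[-0.006,0,0,0,0,0,0.01],[-0.008,0,0,0,0,0,0.01],[-0.01,0,0,0,0,0,0.01],[-0.012,0,0,0,0,0,0.01],[-0.012,0,0,0,0,0,0.01],[-0.012,0,0,0,0,0,0.01]]'| grep -E "tcp|contact";python3 -c "
from h import *
wherej()"
```

```text
tcp_pos: [560.1, -12.6, 39.8]
contact_force: [-0.1, -0.6, -2.9]
tcp_pos: [559.7, -11.5, 40.0]
contact_force: [2.2, -6.5, -0.2]
tcp in jig -0.4 1.6 40.0 gap 15.152433724793415 f [ 2.2 -6.5 -0.2]
tcp_pos: [559.4, -14.0, 40.0]
contact_force: [-2.3, 4.9, -1.6]
tcp in jig -1.1 -0.8 40.0 gap 15.38211347999715 f [-2.3  4.9 -1.6]
```

Play is about 2 mm, so the gap is good. Returning the gauge to the pad.

```bash
python3 -m pendant '[[0.006,0,-0.02,0,0,0,0.01],[0.006,0,-0.05,0,0,0,0.01],[0.006,0,-0.08,0,0,0,0.01],[0.006,0,-0.1,0,0,0,0.01],[0.006,0,-0.1,0,0,0,0.01]]'| grep -E "tcp|contact|gap"; python3 -c "
from h import *
go([422,-234,130],-12.4)"
```

```text
tcp_pos: [561.5, -12.1, 142.7]
contact_force: [1.0, -0.3, -3.4]
finger_gap: 15.1
shift m [-0.198  -0.1717  0.0117] turn [ 0.39 -0.03 21.15] yaw now 8.8 j7 -0.26
```

```bash
python3 -m pendant '[[-0.04,-0.034,0,0,0,5,0.01],[-0.08,-0.068,0,0,0,10,0.01],[-0.12,-0.102,0,0,0,15,0.01],[-0.16,-0.136,0,0,0,20,0.01],[-0.185,-0.16,0,0,0,21.1,0.01],[-0.198,-0.172,0,0,0,21.1,0.01],[-0.198,-0.172,0,0,0,21.1,0.01],[-0.198,-0.172,0.03,0,0,21.1,0.01],[-0.198,-0.172,0.06,0,0,21.1,0.01],[-0.198,-0.172,0.09,0,0,21.1,0.01],[-0.198,-0.172,0.11,0,0,21.1,0.01],[-0.198,-0.172,0.116,0,0,21.1,0.01],[-0.198,-0.172,0.12,0,0,21.1,0.01],[-0.198,-0.172,0.121,0,0,21.1,0.01],[-0.198,-0.172,0.121,0,0,21.1,0.01]]'| grep -E "tcp|contact|gap"; python3 -c "
from h import *
go([422,-234,20.5],-12.4)"
```

```text
tcp_pos: [419.0, -232.3, 20.6]
contact_force: [-5.1, 3.8, 10.8]
finger_gap: 15.7
shift m [-0.0011  0.0033  0.0001] turn [-0.08 -0.04  0.18] yaw now -12.2 j7 -0.26
```

```bash
python3 -m pendant '[[0,0,0,0,0,0,0.05],[0,0,0,0,0,0,0.05],[0,0,0,0,0,0,0.05],[0,0,0,0,0,0,0.05],[0,0,-0.04,0,0,0,0.05],[0,0,-0.09,0,0,0,0.05],[0,0,-0.13,0,0,0,0.05],[0,0,-0.13,0,0,0,0.05]]'| grep -E "tcp|contact|gap"; python3 -c "
from h import *
go([504,-395,150],1.9)"; python3 look.py w7
```

```text
tcp_pos: [423.1, -235.8, 153.8]
contact_force: [0.1, 0.5, -0.5]
finger_gap: 49.8
shift m [-0.1381  0.1132  0.0055] turn [  0.63   0.24 -14.3 ] yaw now -12.4 j7 -0.12
20.25 [ 421.2 -235.4  151.4] [ 437.3 -166.6  296.5] 309.70691628693146 [ 0.8   0.51 -0.49  1.99  0.35  0.72 -0.12]
```

View pics/w7.png

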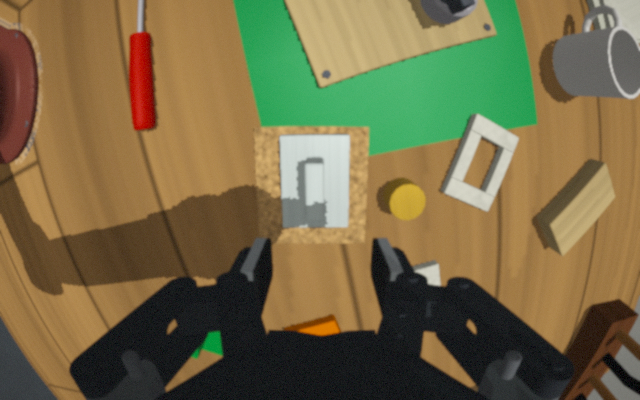

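Gauge is back on its pad at (314,185), upright. Going to the board; from here I measure numerically.

```bash
python3 -m pendant '[[-0.138,0.113,0.0055,0,0,-14.3,0.085],[-0.138,0.113,0.0055,0,0,-14.3,0.085],[-0.138,0.113,0.0055,0,0,-14.3,0.085],[-0.138,0.113,0.0055,0,0,-14.3,0.085],[-0.138,0.113,0.0055,0,0,-14.3,0.085],[-0.138,0.113,0.0055,0,0,-14.3,0.085],[-0.138,0.113,0.0055,0,0,-14.3,0.085]]'| grep -E "tcp|contact|gap"
cat > find.py <<'E'
import sys
from h import *
# find.py x y : white 60x88 piece nearest (x,y), wrist camera
c=calibration('wrist'); p,d=capture('wrist'); cv2.imwrite('last.png',p[:,:,::-1])
X,Y=float(sys.argv[1]),float(sys.argv[2]); z=float(sys.argv[3]) if len(sys.argv)>3 else 12
m=cv2.inRange(cv2.cvtColor(p,cv2.COLOR_RGB2HSV),np.array((0,0,125)),np.array((179,55,255)))
m=cv2.morphologyEx(m,cv2.MORPH_OPEN,np.ones((3,3),np.uint8))
n,l,s,_=cv2.connectedComponentsWithStats(m)
for i in range(1,n):
    if s[i][4]<150: continue
    k,_=cv2.findContours((l==i).astype(np.uint8),cv2.RETR_EXTERNAL,cv2.CHAIN_APPROX_NONE)
    P=px2w(c,k[0][:,0,:],z,True)[:,:2]
    (a,b),(u,v),t=cv2.minAreaRect(P.astype(np.float32))
    if u<v: t+=90
    if np.hypot(a-X,b-Y)<120: print('centre %.1f %.1f'%(a,b),'x-axis yaw %.1f'%((t)%180-90),'size %.1f %.1f'%(max(u,v),min(u,v)),'px',s[i][:4])
s=read_state();print(s['time'],s['tcp_pos'].round(1))
E
python3 find.py 504 -395
```

```text
tcp_pos: [499.7, -391.5, 142.3]
contact_force: [-0.3, 0.7, -0.3]
finger_gap: 84.9
centre 503.3 -394.6 x-axis yaw 2.1 size 88.6 61.0 px [291 144  69  94]
21.0 [ 499.9 -391.5  142.8]
```

```bash
python3 -c "
from h import *
go([503.3,-394.6,-4],2.1)"
```

```text
shift m [-0.0034  0.0035  0.1468] turn [-0.08 -0.1  -0.03] yaw now 2.1 j7 0.30
```

```bash
python3 -m pendant '[[-0.0034,0.0035,0.03,0,0,0,0.085],[-0.0034,0.0035,0.06,0,0,0,0.085],[-0.0034,0.0035,0.09,0,0,0,0.085],[-0.0034,0.0035,0.12,0,0,0,0.085],[-0.0034,0.0035,0.14,0,0,0,0.085],[-0.0034,0.0035,0.147,0,0,0,0.085],[-0.0034,0.0035,0.147,0,0,0,0.085],[-0.0034,0.0035,0.147,0,0,0,0.085]]'| grep -E "tcp|contact|gap"
python3 -m pendant '[[0,0,0,0,0,0,0.05],[0,0,0,0,0,0,0.05],[0,0,0,0,0,0,0.05],[0,0,0,0,0,0,0.05],[0,0,0,0,0,0,0.05],[0,0,0,0,0,0,0.05]]' 40| grep -E "tcp|contact|gap|grasp"
```

```text
tcp_pos: [504.8, -396.7, -2.3]
contact_force: [-0.1, 0.2, 0.4]
finger_gap: 85.0
tcp_pos: [504.8, -397.3, -2.0]
contact_force: [-0.4, 0.2, 6.5]
finger_gap: 58.7
grasp_force: 44.3
```

```bash
python3 -m pendant '[[0,0,-0.02,0,0,0,0.05],[0,0,-0.05,0,0,0,0.05],[0,0,-0.08,0,0,0,0.05],[0,0,-0.11,0,0,0,0.05],[0,0,-0.13,0,0,0,0.05],[0,0,-0.13,0,0,0,0.05]]' 60| grep -E "tcp|contact|gap|grasp"; python3 find.py 504 -395 142;  python3 -c "
from h import *
goj(1,FY-46-2.5,130)"
```

```text
tcp_pos: [505.8, -397.7, 129.7]
contact_force: [0.8, 0.6, -0.7]
finger_gap: 57.6
grasp_force: 67.0
centre 459.6 -288.9 x-axis yaw 78.6 size 33.7 27.0 px [181   0  84  58]
centre 548.3 -288.3 x-axis yaw -32.5 size 44.7 30.5 px [372   0 104  88]
centre 506.4 -396.2 x-axis yaw 2.0 size 89.8 60.7 px [252 167 139 166]
23.05 [ 504.4 -397.2  127.4]
[561.6 -14.7]
shift m [ 0.3803  0.07   -0.0031] turn [ 0.12  0.11 -6.76] yaw now 1.9 j7 0.29
```

```bash
python3 -m pendant '[[0.04,0.01,0,0,0,-1,0.05],[0.09,0.02,0,0,0,-2,0.05],[0.14,0.03,0,0,0,-3,0.05],[0.19,0.04,0,0,0,-4,0.05],[0.24,0.05,0,0,0,-5,0.05],[0.29,0.06,0,0,0,-6,0.05],[0.34,0.065,0,0,0,-6.8,0.05],[0.37,0.07,0,0,0,-6.8,0.05],[0.382,0.07,0,0,0,-6.8,0.05],[0.382,0.07,0.02,0,0,-6.8,0.05],[0.382,0.07,0.04,0,0,-6.8,0.05],[0.382,0.07,0.06,0,0,-6.8,0.05],[0.382,0.07,0.065,0,0,-6.8,0.05],[0.382,0.07,0.065,0,0,-6.8,0.05],[0.382,0.07,0.065,0,0,-6.8,0.05]]' | grep -E "tcp|contact|gap|grasp"; python3 -c "
from h import *
wherej();goj(1,-1,40)"; python3 look.py w8;  python3 find.py 560 -10 76
```

```text
tcp_pos: [561.2, -13.1, 61.6]
contact_force: [-0.4, -0.3, 0.2]
finger_gap: 58.1
grasp_force: 67.0
tcp in jig 0.8 -0.2 61.6 gap 58.06555845121189 f [-0.4 -0.3  0.2]
[561.5 -13.8]
shift m [-0.0008  0.0001  0.0216] turn [0.02 0.   0.01] yaw now 8.7 j7 -0.34
24.6 [561.5 -12.9  62. ] [551.3  56.3 204.5] 309.70691628693146 [ 0.28  0.74 -0.47  1.84  0.51  0.68 -0.34]
centre 577.3 52.4 x-axis yaw -79.9 size 9.9 8.9 px [369 120  24  22]
centre 463.2 35.0 x-axis yaw -86.0 size 9.3 8.7 px [123 129  16  19]
centre 559.5 15.0 x-axis yaw -81.2 size 63.4 37.3 px [252 167 146  81]
centre 570.8 -38.9 x-axis yaw -81.6 size 52.7 29.2 px [280 287 104  46]
24.65 [561.6 -12.8  62.2]
```

View pics/w8.png

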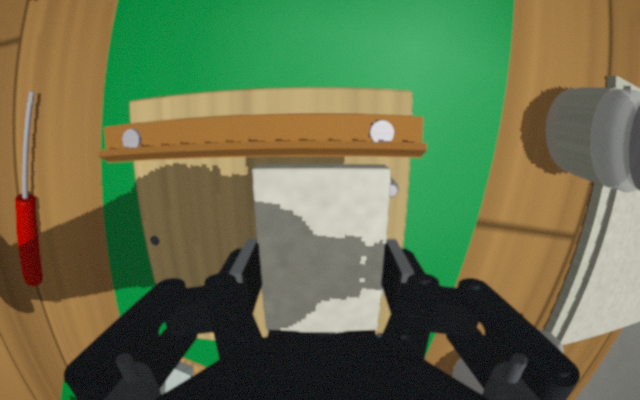

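```bash
python3 - <<'E'
from h import *
import pickle
c,p,d=pickle.load(open('w8.pkl','rb'))
t=np.radians(JT);M=np.array([[np.cos(t),np.sin(t)],[-np.sin(t),np.cos(t)]])
for z in (76,):
    W=px2w(c,[(253,166.5),(390,166.5),(378,333),(268,333)],z,True)[:,:2]
    print(((W-JO)@M.T).round(1)); print(fit2([(-30,44),(30,44),(30,-44),(-30,-44)],(W-JO)@M.T))
W=px2w(c,[(104,157),(265,156),(424,152)],45,True)[:,:2];print(((W-JO)@M.T).round(1))
E
```

```text
[[-27.7  46.7]
 [ 30.9  46.8]
 [ 32.3 -43.3]
 [-27.1 -43.2]]
(array([2.12210214, 1.74282055]), np.float64(0.007766001459101123), array([1.2856951 , 1.16690321, 1.23986521, 0.84803983]))
[[-133.5   50. ]
 [ -28.    46.6]
 [  56.7   49.5]]
```

Board in hand is at jig (2.1, 1.7), square. Correcting about −1 mm each and lowering.

```bash
python3 -m pendant '[[-0.001,-0.001,0.01,0,0,0,0.05],[-0.001,-0.001,0.02,0,0,0,0.05],[-0.001,-0.001,0.03,0,0,0,0.05],[-0.001,-0.001,0.035,0,0,0,0.05],[-0.001,-0.001,0.04,0,0,0,0.05],[-0.001,-0.001,0.044,0,0,0,0.05],[-0.001,-0.001,0.048,0,0,0,0.05],[-0.001,-0.001,0.05,0,0,0,0.05],[-0.001,-0.001,0.05,0,0,0,0.05]]' | grep -E "tcp|contact|gap|grasp"; python3 -c "
from h import *
wherej()"
```

```text
tcp_pos: [560.1, -13.8, 11.2]
contact_force: [0.0, -0.0, -1.8]
finger_gap: 58.1
grasp_force: 67.0
tcp in jig -0.4 -0.7 11.2 gap 58.14113276941532 f [ 0.  -0.  -1.8]
```

```bash
python3 -m pendant '[[0,0,0.002,0,0,0,0.05],[0,0,0.0035,0,0,0,0.05],[0,0,0.0035,0,0,0,0.05],[0,0,0.0035,0,0,0,0.075],[0,0,0.0035,0,0,0,0.075],[0,0,0.0035,0,0,0,0.075],[0,0,-0.03,0,0,0,0.075],[0,0,-0.07,0,0,0,0.075],[0,0,-0.11,0,0,0,0.075],[0,0,-0.14,0,0,0,0.075],[0,0,-0.14,0,0,0,0.075]]' | grep -E "tcp|contact|gap|grasp"; python3 find.py 560 -10 22; python3 -c "
from h import *
print(jig(2,0.6)); go([594.5,-248.5,150],57.2-90)"
```

```text
tcp_pos: [563.2, -13.1, 155.9]
contact_force: [0.6, 1.1, -0.4]
finger_gap: 74.9
grasp_force: 0.0
centre 586.2 50.9 x-axis yaw -80.1 size 13.5 11.7 px [348 116  16  14]
centre 560.5 -12.2 x-axis yaw 8.6 size 87.1 60.8 px [283 139  68  92]
centre 590.7 -86.0 x-axis yaw 22.8 size 51.0 32.8 px [314 240  38  45]
26.7 [561.5 -13.6 153.5]
[562.2465438 -12.1050405]
shift m [-0.2372 -0.003   0.0036] turn [ 0.28 -0.06 41.51] yaw now 8.7 j7 -0.26
```

```bash
python3 -m pendant '[[-0.238,-0.003,0.004,0,0,41.5,0.08],[-0.238,-0.003,0.004,0,0,41.5,0.08],[-0.238,-0.003,0.004,0,0,41.5,0.08],[-0.238,-0.003,0.004,0,0,41.5,0.08],[-0.238,-0.003,0.004,0,0,41.5,0.08],[-0.238,-0.003,0.004,0,0,41.5,0.08],[-0.238,-0.003,0.004,0,0,41.5,0.08],[-0.238,-0.003,0.004,0,0,41.5,0.08]]'| grep -E "tcp|contact|gap"; python3 find.py 594 -248; python3 -c "
from h import *
go([594.5,-248.5,-3],-32.8)"
```

```text
tcp_pos: [593.0, -247.0, 146.2]
contact_force: [0.3, 1.3, -0.2]
finger_gap: 79.9
centre 597.8 -243.4 x-axis yaw -32.5 size 74.2 60.7 px [291 142  66  79]
27.55 [ 593.2 -246.7  146.6]
shift m [-0.001   0.0024  0.1496] turn [-0.13 -0.08  0.25] yaw now -32.5 j7 -0.45
```

```bash
python3 -m pendant '[[-0.0015,0.002,0.03,0,0,0,0.08],[-0.0015,0.002,0.07,0,0,0,0.08],[-0.0015,0.002,0.11,0,0,0,0.08],[-0.0015,0.002,0.14,0,0,0,0.08],[-0.0015,0.002,0.149,0,0,0,0.08],[-0.0015,0.002,0.149,0,0,0,0.08],[-0.0015,0.002,0.149,0,0,0,0.05],[-0.0015,0.002,0.149,0,0,0,0.05],[-0.0015,0.002,0.149,0,0,0,0.05],[-0.0015,0.002,0.149,0,0,0,0.05],[-0.0015,0.002,0.149,0,0,0,0.05],[-0.0015,0.002,0.149,0,0,0,0.05]]' 40| grep -E "tcp|contact|gap|grasp"
python3 -m pendant '[[0,0,-0.02,0,0,0,0.05],[0,0,-0.05,0,0,0,0.05],[0,0,-0.08,0,0,0,0.05],[0,0,-0.11,0,0,0,0.05],[0,0,-0.13,0,0,0,0.05],[0,0,-0.13,0,0,0,0.05]]' 60| grep -E "tcp|contact|gap|grasp";python3 -c "
from h import *
goj(0.5,-0.5,128)"
```

```text
tcp_pos: [596.1, -252.1, 0.8]
contact_force: [-0.1, 1.1, 6.9]
finger_gap: 58.5
grasp_force: 43.6
tcp_pos: [596.4, -252.6, 132.5]
contact_force: [1.1, 0.1, -0.2]
finger_gap: 57.6
grasp_force: 65.3
[560.9 -13.4]
shift m [ 0.1818 -0.1594  0.0036] turn [  0.47   0.07 -41.48] yaw now -32.8 j7 -0.45
```

```bash
python3 -m pendant '[[0.03,-0.03,0,0,0,-6,0.05],[0.06,-0.06,0,0,0,-12,0.05],[0.09,-0.09,0,0,0,-18,0.05],[0.12,-0.12,0,0,0,-24,0.05],[0.15,-0.14,0,0,0,-30,0.05],[0.17,-0.15,0,0,0,-36,0.05],[0.182,-0.159,0,0,0,-41.4,0.05],[0.182,-0.159,0,0,0,-41.4,0.05],[0.182,-0.159,0.02,0,0,-41.4,0.05],[0.182,-0.159,0.04,0,0,-41.4,0.05],[0.182,-0.159,0.06,0,0,-41.4,0.05],[0.182,-0.159,0.065,0,0,-41.4,0.05],[0.182,-0.159,0.065,0,0,-41.4,0.05],[0.182,-0.159,0.065,0,0,-41.4,0.05]]' | grep -E "tcp|contact|gap|grasp"; python3 -c "
from h import *
wherej();goj(0.3,-0.5,24)"; python3 look.py w9
cat > hand.py <<'E'
import sys,pickle
from h import *
# far edge and corners of the held white piece: hand.py pkl z_top
c,p,d=pickle.load(open(sys.argv[1]+'.pkl','rb')); z=float(sys.argv[2])
t=np.radians(JT);M=np.array([[np.cos(t),np.sin(t)],[-np.sin(t),np.cos(t)]])
m=cv2.inRange(cv2.cvtColor(p,cv2.COLOR_RGB2HSV),np.array((0,0,70)),np.array((179,50,255)))
m[:140]=0;m[345:]=0;m[:,:225]=0;m[:,420:]=0
n,l,s,_=cv2.connectedComponentsWithStats(m); i=1+s[1:,4].argmax(); m=(l==i)
v,u=np.nonzero(m); W=(px2w(c,np.c_[u,v],z,True)[:,:2]-JO)@M.T
b=np.round(W[:,0]/4)*4
for x in np.unique(b):
    q=W[b==x,1]
    if -28<x<30: print(int(x),q.max().round(1),end='; ')
print('\nx range at far part',np.percentile(W[W[:,1]>15,0],[1,99]).round(1),'ymin',W[:,1].min().round(1))
E
python3 hand.py w8 76; python3 hand.py w9 76
```

```text
tcp_pos: [559.5, -13.2, 63.9]
contact_force: [-0.1, 0.1, -1.4]
finger_gap: 58.1
grasp_force: 65.3
tcp in jig -0.9 -0.1 63.9 gap 58.082326838036224 f [-0.1  0.1 -1.4]
[560.7 -13.4]
shift m [-0.0004  0.0012  0.0399] turn [ 0.06  0.01 -0.13] yaw now 8.6 j7 -0.35
30.8 [559.7 -13.   64.2] [549.6  56.1 206.8] 309.70691628693146 [ 0.28  0.74 -0.47  1.85  0.51  0.68 -0.35]
-24 47.3; -20 47.3; -16 47.6; -12 47.6; -8 47.6; -4 47.6; 0 47.6; 4 47.6; 8 47.6; 12 47.6; 16 47.2; 20 47.3; 24 47.3; 28 47.3; 
x range at far part [-27.6  31.8] ymin -42.3
-24 45.7; -20 50.4; -16 50.8; -12 50.8; -8 50.7; -4 50.7; 0 50.7; 4 50.7; 8 50.7; 12 50.7; 16 50.8; 20 50.8; 24 45.6; 28 45.6; 
x range at far part [-29.   31.3] ymin -43.7
```

```bash
python3 -m pendant '[[0.0005,0,0.01,0,0,0,0.05],[0.0005,0,0.02,0,0,0,0.05],[0.0005,0,0.026,0,0,0,0.05],[0.0005,0,0.032,0,0,0,0.05],[0.0005,0,0.036,0,0,0,0.05],[0.0005,0,0.038,0,0,0,0.05],[0.0005,0,0.039,0,0,0,0.05],[0.0005,0,0.039,0,0,0,0.05]]' | grep -E "tcp|contact|gap|grasp"; python3 -c "
from h import *
wherej()"
```

```text
tcp_pos: [559.0, -12.2, 24.4]
contact_force: [-0.4, -0.2, -1.1]
finger_gap: 57.7
grasp_force: 65.3
tcp in jig -1.2 1.0 24.4 gap 57.70232848210863 f [-0.4 -0.2 -1.1]
```

```bash
python3 -m pendant '[[0,0.001,0.002,0,0,0,0.05],[0,0.001,0.003,0,0,0,0.05],[0,0.001,0.003,0,0,0,0.05],[0,0.001,0.003,0,0,0,0.075],[0,0.001,0.003,0,0,0,0.075],[0,0.001,0.003,0,0,0,0.075],[0,0.001,-0.03,0,0,0,0.075],[0,0.001,-0.07,0,0,0,0.075],[0,0.001,-0.11,0,0,0,0.075],[0,0.001,-0.13,0,0,0,0.075],[0,0.001,-0.13,0,0,0,0.075]]' | grep -E "tcp|contact|gap|grasp"; python3 find.py 560 -10 34; python3 -c "
from h import *
go([407,269.5,150],9.2)"
```

```text
tcp_pos: [562.1, -11.7, 157.5]
contact_force: [0.7, 0.7, -0.4]
finger_gap: 74.9
grasp_force: 0.0
centre 584.7 51.3 x-axis yaw -80.3 size 13.0 10.4 px [349 118  16  13]
centre 560.7 -11.9 x-axis yaw 8.5 size 88.2 61.1 px [283 141  71  96]
centre 588.9 -79.8 x-axis yaw 23.1 size 48.6 31.7 px [315 241  38  44]
32.75 [560.7 -12.1 155.5]
shift m [ 0.3014 -0.1098  0.005 ] turn [ 0.17  0.03 -0.59] yaw now 8.6 j7 -0.26
```

```bash
python3 -m pendant '[[0.301,-0.11,0.005,0,0,0,0.08],[0.301,-0.11,0.005,0,0,0,0.08],[0.301,-0.11,0.005,0,0,0,0.08],[0.301,-0.11,0.005,0,0,0,0.08],[0.301,-0.11,0.005,0,0,0,0.08],[0.301,-0.11,0.005,0,0,0,0.08],[0.301,-0.11,0.005,0,0,0,0.08],[0.301,-0.11,0.005,0,0,0,0.08],[0.301,-0.11,0.005,0,0,0,0.08]]'| grep -E "tcp|contact|gap"; python3 find.py 407 270; python3 -c "
from h import *
go([407,269.5,-2],9.2)"
```

```text
tcp_pos: [405.4, 268.1, 148.0]
contact_force: [-0.0, -0.4, 0.3]
finger_gap: 80.2
centre 406.2 268.3 x-axis yaw 8.6 size 88.8 61.3 px [288 139  68  93]
33.7 [406.1 267.2 148.1]
shift m [0.0025 0.0015 0.1501] turn [-0.12  0.13 -0.67] yaw now 8.5 j7 -0.89
```

```bash
python3 -m pendant '[[0.001,0.0,0.03,0,0,0,0.08],[0.001,0,0.07,0,0,0,0.08],[0.001,0,0.11,0,0,0,0.08],[0.001,0,0.14,0,0,0,0.08],[0.001,0,0.149,0,0,0,0.08],[0.001,0,0.149,0,0,0,0.08],[0.001,0,0.149,0,0,0,0.05],[0.001,0,0.149,0,0,0,0.05],[0.001,0,0.149,0,0,0,0.05],[0.001,0,0.149,0,0,0,0.05],[0.001,0,0.149,0,0,0,0.05],[0.001,0,0.149,0,0,0,0.05]]' 40| grep -E "tcp|contact|gap|grasp"
python3 -m pendant '[[0,0,-0.02,0,0,0,0.05],[0,0,-0.05,0,0,0,0.05],[0,0,-0.08,0,0,0,0.05],[0,0,-0.11,0,0,0,0.05],[0,0,-0.13,0,0,0,0.05],[0,0,-0.13,0,0,0,0.05]]' 60| grep -E "tcp|contact|gap|grasp";python3 -c "
from h import *
goj(0,-0.5,128)"
```

```text
tcp_pos: [407.0, 270.4, 2.0]
contact_force: [0.0, -0.4, 7.8]
finger_gap: 58.4
grasp_force: 43.6
tcp_pos: [407.4, 271.3, 133.6]
contact_force: [0.2, 0.7, -0.2]
finger_gap: 58.0
grasp_force: 65.1
[560.4 -13.5]
shift m [-0.3045  0.1087  0.0053] turn [ 0.39 -0.18 -0.08] yaw now 8.6 j7 -0.92
```

```bash
python3 -m pendant '[[-0.04,0.014,0,0,0,0,0.05],[-0.08,0.028,0,0,0,0,0.05],[-0.12,0.042,0,0,0,0,0.05],[-0.16,0.056,0,0,0,0,0.05],[-0.2,0.07,0,0,0,0,0.05],[-0.24,0.084,0,0,0,0,0.05],[-0.28,0.1,0,0,0,0,0.05],[-0.304,0.109,0,0,0,0,0.05],[-0.304,0.109,0.02,0,0,0,0.05],[-0.304,0.109,0.04,0,0,0,0.05],[-0.304,0.109,0.055,0,0,0,0.05],[-0.304,0.109,0.065,0,0,0,0.05],[-0.304,0.109,0.065,0,0,0,0.05],[-0.304,0.109,0.065,0,0,0,0.05]]' | grep -E "tcp|contact|gap|grasp"; python3 -c "
from h import *
wherej()"; python3 look.py w10; python3 hand.py w10 77
python3 -c "
from h import *
goj(0,0,37)"
```

```text
tcp_pos: [559.3, -14.0, 65.5]
contact_force: [-0.4, -0.2, 0.8]
finger_gap: 57.7
grasp_force: 65.1
tcp in jig -1.2 -0.8 65.5 gap 57.665663609479076 f [-0.4 -0.2  0.8]
36.95 [559.7 -14.   65.9] [549.5  55.2 208.4] 309.70691628693146 [ 0.3   0.74 -0.5   1.85  0.53  0.69 -0.36]
-24 50.4; -20 50.8; -16 50.8; -12 50.8; -8 50.7; -4 50.7; 0 50.7; 4 50.7; 8 50.7; 12 50.8; 16 50.8; 20 50.9; 24 50.5; 28 45.2; 
x range at far part [-29.1  31. ] ymin -46.2
[560.4 -13. ]
shift m [0.0009 0.0008 0.0289] turn [ 0.07 -0.   -0.04] yaw now 8.6 j7 -0.36
```

View pics/w10.png

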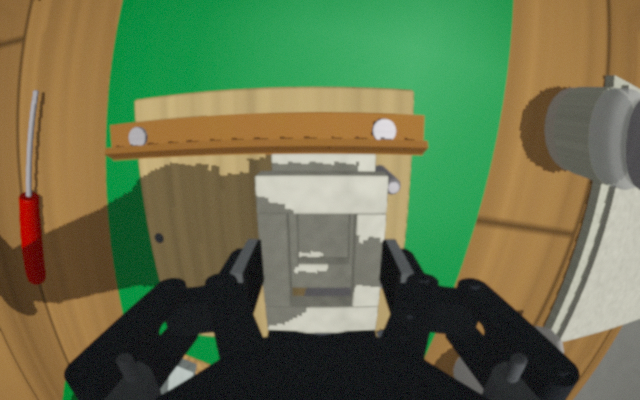

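Held frame's far edge is at v≈176, spanning u 256–386, with the stacked frame visible behind it. Computing the in-hand offset.

```bash
python3 - <<'E'
from h import *
import pickle
c,p,d=pickle.load(open('w10.pkl','rb'))
t=np.radians(JT);M=np.array([[np.cos(t),np.sin(t)],[-np.sin(t),np.cos(t)]])
W=(px2w(c,[(256,176),(386,175),(376,333),(269,333)],77,True)[:,:2]-JO)@M.T
print(W.round(1)); print(fit2([(-30,44),(30,44),(30,-44),(-30,-44)],W))
E
```

```text
[[-29.2  41.2]
 [ 28.   41.7]
 [ 29.8 -46.5]
 [-29.2 -46.4]]
(array([-0.15333447, -2.49640485]), np.float64(0.00816076782094732), array([1.34410359, 1.51590185, 0.43828317, 0.64877059]))
```

```bash
python3 -m pendant '[[0.0033,0.001,0,0,0,0,0.05],[0.0033,0.001,0.005,0,0,0,0.05],[0.0033,0.001,0.01,0,0,0,0.05],[0.0033,0.001,0.015,0,0,0,0.05],[0.0033,0.001,0.02,0,0,0,0.05],[0.0033,0.001,0.024,0,0,0,0.05],[0.0033,0.001,0.027,0,0,0,0.05],[0.0033,0.001,0.027,0,0,0,0.05]]' | grep -E "tcp|contact|gap|grasp"; python3 -c "
from h import *
wherej()"
```

```text
tcp_pos: [559.4, -10.9, 37.8]
contact_force: [0.2, -1.0, -0.7]
finger_gap: 57.6
grasp_force: 65.1
tcp in jig -0.6 2.3 37.8 gap 57.62313558554727 f [ 0.2 -1.  -0.7]
```

```bash
python3 -m pendant '[[0,0.001,0.002,0,0,0,0.05],[0,0.001,0.003,0,0,0,0.05],[0,0.001,0.003,0,0,0,0.05],[0,0.001,0.003,0,0,0,0.075],[0,0.001,0.003,0,0,0,0.075],[0,0.001,0.003,0,0,0,0.075],[0,0.001,-0.03,0,0,0,0.075],[0,0.001,-0.07,0,0,0,0.075],[0,0.001,-0.11,0,0,0,0.075],[0,0.001,-0.12,0,0,0,0.075],[0,0.001,-0.12,0,0,0,0.075]]' | grep -E "tcp|contact|gap|grasp"; python3 find.py 560 -10 46; python3 -c "
from h import *
go([496,405,150],2.8)"
```

```text
tcp_pos: [561.8, -10.5, 160.0]
contact_force: [0.1, 0.1, -0.1]
finger_gap: 75.0
grasp_force: 0.0
centre 583.4 51.5 x-axis yaw -80.6 size 11.7 10.9 px [350 119  15  14]
centre 565.3 -33.7 x-axis yaw 8.7 size 135.2 61.1 px [284 142  73 143]
centre 560.7 -26.2 x-axis yaw -81.4 size 26.3 9.2 px [301 205  31  11]
38.9 [560.5 -11.  158.2]
shift m [ 0.4209 -0.0015  0.0081] turn [0.01 0.02 5.81] yaw now 8.6 j7 -0.28
```

```bash
python3 -m pendant '[[0.42,-0.0015,0.008,0,0,5.8,0.08],[0.42,-0.0015,0.008,0,0,5.8,0.08],[0.42,-0.0015,0.008,0,0,5.8,0.08],[0.42,-0.0015,0.008,0,0,5.8,0.08],[0.42,-0.0015,0.008,0,0,5.8,0.08],[0.42,-0.0015,0.008,0,0,5.8,0.08],[0.42,-0.0015,0.008,0,0,5.8,0.08],[0.42,-0.0015,0.008,0,0,5.8,0.08],[0.42,-0.0015,0.008,0,0,5.8,0.08],[0.42,-0.0015,0.008,0,0,5.8,0.08],[0.42,-0.0015,0.008,0,0,5.8,0.08],[0.42,-0.0015,0.008,0,0,5.8,0.08]]'| grep -E "tcp|contact|gap"; python3 find.py 496 405; python3 -c "
from h import *
go([496,405,-2],2.8)"
```

```text
tcp_pos: [497.0, 401.6, 148.8]
contact_force: [-0.2, 0.0, -0.5]
finger_gap: 79.9
centre 495.0 404.2 x-axis yaw 3.4 size 88.7 60.8 px [285 136  67  93]
40.15 [497.2 401.7 149.3]
shift m [ 0.0038 -0.001   0.1513] turn [-0.04  0.17 -0.15] yaw now 2.7 j7 -1.01
```

```bash
python3 -m pendant '[[0.001,-0.002,0.03,0,0,-0.7,0.08],[0.001,-0.002,0.07,0,0,-0.7,0.08],[0.001,-0.002,0.11,0,0,-0.7,0.08],[0.001,-0.002,0.14,0,0,-0.7,0.08],[0.001,-0.002,0.149,0,0,-0.7,0.08],[0.001,-0.002,0.149,0,0,-0.7,0.08],[0.001,-0.002,0.149,0,0,-0.7,0.05],[0.001,-0.002,0.149,0,0,-0.7,0.05],[0.001,-0.002,0.149,0,0,-0.7,0.05],[0.001,-0.002,0.149,0,0,-0.7,0.05],[0.001,-0.002,0.149,0,0,-0.7,0.05],[0.001,-0.002,0.149,0,0,-0.7,0.05]]' 40| grep -E "tcp|contact|gap|grasp"
python3 -m pendant '[[0,0,-0.02,0,0,0,0.05],[0,0,-0.05,0,0,0,0.05],[0,0,-0.08,0,0,0,0.05],[0,0,-0.11,0,0,0,0.05],[0,0,-0.13,0,0,0,0.05],[0,0,-0.13,0,0,0,0.05]]' 60| grep -E "tcp|contact|gap|grasp";python3 -c "
from h import *
goj(0,0.8,128)"
```

```text
tcp_pos: [495.6, 406.6, 4.0]
contact_force: [0.0, -1.3, 6.9]
finger_gap: 57.9
grasp_force: 43.5
tcp_pos: [495.6, 407.2, 135.6]
contact_force: [-0.1, 0.6, 0.1]
finger_gap: 57.2
grasp_force: 63.8
[560.2 -12.2]
shift m [-0.4227  0.0387  0.0056] turn [ 0.38 -0.29 -5.16] yaw now 3.5 j7 -1.02
```

```bash
python3 -m pendant '[[-0.05,0.005,0,0,0,-0.6,0.05],[-0.1,0.01,0,0,0,-1.2,0.05],[-0.15,0.014,0,0,0,-1.8,0.05],[-0.2,0.018,0,0,0,-2.4,0.05],[-0.25,0.023,0,0,0,-3,0.05],[-0.3,0.028,0,0,0,-3.6,0.05],[-0.35,0.032,0,0,0,-4.2,0.05],[-0.39,0.036,0,0,0,-5,0.05],[-0.42,0.039,0,0,0,-5.2,0.05],[-0.42,0.039,0.02,0,0,-5.2,0.05],[-0.42,0.039,0.04,0,0,-5.2,0.05],[-0.42,0.039,0.055,0,0,-5.2,0.05],[-0.42,0.039,0.057,0,0,-5.2,0.05],[-0.42,0.039,0.057,0,0,-5.2,0.05],[-0.42,0.039,0.057,0,0,-5.2,0.05]]' | grep -E "tcp|contact|gap|grasp"; python3 -c "
from h import *
wherej()"; python3 look.py w11; python3 - <<'E'
from h import *
import pickle
c,p,d=pickle.load(open('w11.pkl','rb'))
g=cv2.cvtColor(p,cv2.COLOR_RGB2GRAY).astype(int)
for u in (275,300,320,345,370): print(u,g[150:200,u])
print(g[185,235:275]);print(g[185,370:415])
E
```

```text
tcp_pos: [559.3, -11.3, 74.9]
contact_force: [0.0, 0.6, 0.3]
finger_gap: 57.0
grasp_force: 63.9
tcp in jig -0.8 1.8 74.9 gap 57.03483743589481 f [0.  0.6 0.3]
43.5 [559.5 -11.3  75.1] [549.2  58.  217.8] 309.70691628693146 [ 0.31  0.73 -0.53  1.84  0.54  0.71 -0.37]
275 [ 86  83  84  86 100 129 161 170 145 128 152 182 192 182 150 128 124 124
 123 122 118 114 111 114 131 163 189 202 206 206 206 206 205 207 205 206
 205 206 206 208 208 207 208 208 207 207 207 206 205 205]
300 [ 87  85  86  90 103 134 163 164 140 130 154 184 195 184 152 128 122 121
 121 121 118 112 113 118 137 167 192 204 209 210 208 210 210 211 210 210
 210 211 211 211 210 212 212 212 211 211 211 211 210 209]
320 [ 86  82  86  92 102 133 161 157 135 123 147 173 177 161 136 126 123 124
 122 122 115 109 111 110 132 162 189 202 206 205 207 207 209 210 208 209
 209 208 210 209 208 208 209 208 208 208 207 208 208 210]
345 [ 87  84  88  90 103 131 159 164 144 122 143 173 187 177 145 123 116 119
 117 113 107 105 103 106 128 157 187 201 205 205 205 205 204 205 204 202
 201 202 200 200 201 201 200 200 202 202 202 204 206 204]
370 [ 95  82  87  91  94 119 144 156 145 127 139 173 199 209 211 214 214 214
 212 205 188 153 122 113 128 160 189 205 212 214 213 215 214 215 214 215
 216 216 216 215 215 215 214 213 212 212 210 210 206 205]
[ 99  99  99  95 100  95  95  94  97  95  96  94  98  95  95  94  94  90
  90  92 112 147 183 201 206 207 207 207 207 209 209 209 208 209 208 209
 206 207 206 206]
[215 215 214 214 215 212 214 213 213 212 211 210 209 210 208 204 196 191
 196 199 198 195 186 170 148 147 159 167 169 169 171 170 170 169 161 151
 133 127 124 129 125 126 124 124 124]
```

```bash
python3 - <<'E'
from h import *
import pickle
c,p,d=pickle.load(open('w11.pkl','rb'))
t=np.radians(JT);M=np.array([[np.cos(t),np.sin(t)],[-np.sin(t),np.cos(t)]])
for z in (81,83,85): print(z,((px2w(c,[(275,174.7),(345,174.8),(370,174.8),(255.8,185),(387,185)],z,True)[:,:2]-JO)@M.T).round(1).tolist())
print(((px2w(c,[(275,159.5),(345,159.5)],46,True)[:,:2]-JO)@M.T).round(1).tolist())
E
```

```text
81 [[-21.1, 43.3], [10.6, 43.2], [22.1, 43.3], [-30.3, 38.5], [30.3, 38.6]]
83 [[-20.8, 43.7], [10.5, 43.7], [21.7, 43.8], [-29.8, 39.0], [29.8, 39.1]]
85 [[-20.5, 44.1], [10.3, 44.1], [21.4, 44.2], [-29.4, 39.5], [29.4, 39.6]]
[[-26.2, 44.7], [13.3, 44.7]]
```

```bash
python3 -m pendant '[[0.001,0.0005,0,0,0,0,0.05],[0.001,0.0005,0.005,0,0,0,0.05],[0.001,0.0005,0.01,0,0,0,0.05],[0.001,0.0005,0.015,0,0,0,0.05],[0.001,0.0005,0.018,0,0,0,0.05],[0.001,0.0005,0.021,0,0,0,0.05],[0.001,0.0005,0.022,0,0,0,0.05],[0.001,0.0005,0.022,0,0,0,0.05]]' | grep -E "tcp|contact|gap|grasp"; python3 -c "
from h import *
wherej()"
python3 -m pendant '[[0,0,0.001,0,0,0,0.05],[0,0,0.002,0,0,0,0.05],[0,0,0.003,0,0,0,0.05],[0,0,0.003,0,0,0,0.05]]'| grep -E "tcp|contact"
```

```text
tcp_pos: [559.2, -10.4, 52.1]
contact_force: [0.2, 0.4, -0.0]
finger_gap: 57.4
grasp_force: 63.9
tcp in jig -0.8 2.7 52.1 gap 57.37780239392472 f [ 0.2  0.4 -0. ]
tcp_pos: [559.5, -10.5, 50.3]
contact_force: [-1.7, -0.8, 5.3]
```

Contact on the stack (5 N). Release, rise, and go to the press.

```bash
python3 -m pendant '[[0,0,0,0,0,0,0.075],[0,0,0,0,0,0,0.075],[0,0,0,0,0,0,0.075],[0,0,-0.03,0,0,0,0.075],[0,0,-0.07,0,0,0,0.075],[0,0,-0.1,0,0,0,0.075],[0,0,-0.1,0,0,0,0.075]]' | grep -E "tcp|contact|gap|grasp"; python3 find.py 560 -10 58; python3 look.py w12; python3 -c "
from h import *
go([583,245,150],67.2-90)"
```

```text
tcp_pos: [562.2, -9.6, 153.6]
contact_force: [0.6, 0.6, -0.7]
finger_gap: 75.1
grasp_force: 0.0
centre 581.7 52.2 x-axis yaw -80.3 size 11.7 10.1 px [349 120  16  14]
centre 563.5 -29.2 x-axis yaw 9.4 size 128.7 61.2 px [278 144  78 145]
centre 558.2 -19.5 x-axis yaw -81.3 size 20.4 13.7 px [300 202  26  17]
45.45 [560.7 -10.2 151.3]
45.5 [559.3 -10.7 149.6] [550.   59.  294.2] 309.70691628693146 [ 0.36  0.63 -0.6   1.78  0.45  0.87 -0.3 ]
shift m [ 0.2491  0.0621 -0.0004] turn [5.000e-02 1.000e-02 3.151e+01] yaw now 8.7 j7 -0.30
```

View pics/w12.png

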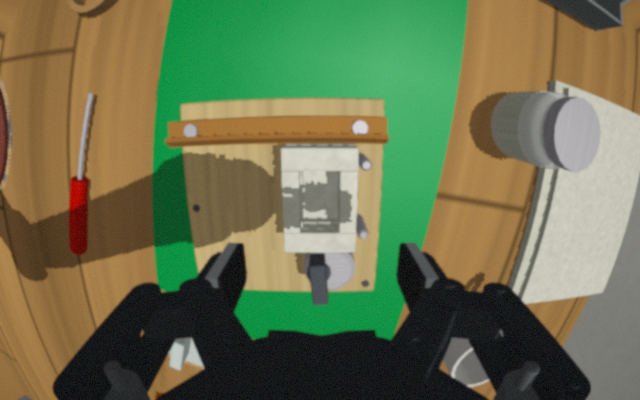

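Stack sits neat and square, corners (281,147)–(356,252), three frames, clear of the cam grip. On to the press, measured via depth.

```bash
python3 -m pendant '[[0.249,0.062,0,0,0,31.5,0.06],[0.249,0.062,0,0,0,31.5,0.06],[0.249,0.062,0,0,0,31.5,0.06],[0.249,0.062,0,0,0,31.5,0.06],[0.249,0.062,0,0,0,31.5,0.06],[0.249,0.062,0,0,0,31.5,0.06],[0.249,0.062,0,0,0,31.5,0.06],[0.249,0.062,0,0,0,31.5,0.06]]'| grep -E "tcp|contact|gap"
python3 look.py w13
cat > dp.py <<'E'
import sys,pickle
from h import *
# depth points of the wrist image: rects of given height bands near x,y
c,p,d=pickle.load(open(sys.argv[1]+'.pkl','rb')); X,Y=map(float,sys.argv[2:4])
v,u=np.mgrid[0:400,0:640]; uv=np.c_[u.ravel(),v.ravel()]
x=(uv[:,0]-c['cx'])/c['fx'];y=(uv[:,1]-c['cy'])/c['fy'];r=np.hypot(x,y)+1e-9
k=d.ravel(); ok=(k>0)&(r<1.2)
q=np.c_[np.tan(r)*x/r,np.tan(r)*y/r,np.ones_like(r)]*k[:,None]
W=rot(c['rotation']).apply(q)+c['eye']
ok&=np.hypot(W[:,0]-X,W[:,1]-Y)<75
for a in sys.argv[4:]:
    lo,hi=map(float,a.split(',')); s=ok&(W[:,2]>lo)&(W[:,2]<hi)
    m=cv2.morphologyEx(s.reshape(400,640).astype(np.uint8),cv2.MORPH_OPEN,np.ones((3,3),np.uint8))
    n,l,st,_=cv2.connectedComponentsWithStats(m)
    if n<2: print(a,'none');continue
    i=1+st[1:,4].argmax(); P=W[(l==i).ravel()]
    (cx,cy),(w,h),t=cv2.minAreaRect(P[:,:2].astype(np.float32))
    if w<h:t+=90
    print(a,'n',len(P),'z %.1f'%np.median(P[:,2]),'centre %.1f %.1f'%(cx,cy),'x yaw %.1f'%(t%180-90),'size %.1f %.1f'%(max(w,h),min(w,h)))
E
python3 dp.py w13 583 245 12,28 45,62
```

```text
tcp_pos: [582.5, 242.5, 147.7]
contact_force: [-0.4, -0.5, 0.7]
finger_gap: 59.7
46.35 [582.9 241.8 148. ] [610.7 307.6 290.3] 309.70691628693146 [-0.19  0.7  -0.42  1.57  0.33  0.94 -1.11]
12,28 n 4304 z 20.2 centre 583.4 247.9 x yaw -21.6 size 84.1 55.9
45,62 n 1193 z 54.1 centre 583.7 248.0 x yaw -22.4 size 50.0 15.3
```

```bash
python3 -c "
from h import *
go([583.5,247.5,25],-22)"
```

```text
shift m [ 0.0059 -0.0016  0.123 ] turn [-0.02  0.22 -0.95] yaw now -23.0 j7 -1.11
```

```bash
python3 -m pendant '[[0.0055,-0.0015,0.03,0,0,-1,0.06],[0.0055,-0.0015,0.06,0,0,-1,0.06],[0.0055,-0.0015,0.09,0,0,-1,0.06],[0.0055,-0.0015,0.11,0,0,-1,0.06],[0.0055,-0.0015,0.122,0,0,-1,0.06],[0.0055,-0.0015,0.122,0,0,-1,0.06],[0.0055,-0.0015,0.122,0,0,-1,0.01],[0.0055,-0.0015,0.122,0,0,-1,0.01],[0.0055,-0.0015,0.122,0,0,-1,0.01],[0.0055,-0.0015,0.122,0,0,-1,0.01],[0.0055,-0.0015,0.122,0,0,-1,0.01],[0.0055,-0.0015,0.122,0,0,-1,0.01],[0.0055,-0.0015,0.122,0,0,-1,0.01],[0.0055,-0.0015,0.122,0,0,-1,0.01]]' 70| grep -E "tcp|contact|gap|grasp"
python3 -m pendant '[[0,0,-0.02,0,0,0,0.01],[0,0,-0.05,0,0,0,0.01],[0,0,-0.08,0,0,0,0.01],[0,0,-0.11,0,0,0,0.01],[0,0,-0.13,0,0,0,0.01],[0,0,-0.13,0,0,0,0.01]]'| grep -E "tcp|contact|gap|grasp";python3 -c "
from h import *
goj(0.5,1,155)"
```

```text
tcp_pos: [584.5, 251.1, 28.9]
contact_force: [-0.3, -0.6, 6.5]
finger_gap: 14.6
grasp_force: 70.9
tcp_pos: [584.4, 251.4, 159.3]
contact_force: [-0.7, -0.1, -5.9]
finger_gap: 14.7
grasp_force: 69.6
[560.7 -11.9]
shift m [-0.2534  0.0757  0.0036] turn [  0.2   -0.15 -30.45] yaw now -21.8 j7 -1.10
```

```bash
python3 -m pendant '[[-0.04,0.012,0,0,0,-5,0.01],[-0.08,0.024,0,0,0,-10,0.01],[-0.12,0.036,0,0,0,-15,0.01],[-0.16,0.048,0,0,0,-20,0.01],[-0.2,0.06,0,0,0,-25,0.01],[-0.235,0.07,0,0,0,-30,0.01],[-0.251,0.074,0,0,0,-30.4,0.01],[-0.251,0.074,0,0,0,-30.4,0.01],[-0.251,0.074,0.02,0,0,-30.4,0.01],[-0.251,0.074,0.04,0,0,-30.4,0.01],[-0.251,0.074,0.05,0,0,-30.4,0.01],[-0.251,0.074,0.055,0,0,-30.4,0.01],[-0.251,0.074,0.055,0,0,-30.4,0.01]]' | grep -E "tcp|contact|gap|grasp"; python3 -c "
from h import *
wherej()"; python3 look.py w14; python3 dp.py w14 561 -12 78,95 118,136 
```

```text
tcp_pos: [558.6, -9.2, 101.4]
contact_force: [-0.2, -0.1, -6.0]
finger_gap: 14.4
grasp_force: 69.4
tcp in jig -1.2 4.1 101.4 gap 14.41381144144729 f [-0.2 -0.1 -6. ]
49.7 [559.3  -9.2 102.3] [549.   60.1 244.4] 309.70691628693146 [ 0.32  0.69 -0.55  1.82  0.5   0.77 -0.34]
78,95 n 6589 z 92.6 centre 557.0 5.1 x yaw -81.4 size 57.0 48.8
118,136 n 4482 z 126.6 centre 556.3 -11.6 x yaw -12.8 size 51.0 39.3
```

```bash
python3 -m pendant '[[0,0.001,0.004,0,0,0,0.01],[0,0.001,0.008,0,0,0,0.01],[0,0.001,0.011,0,0,0,0.01],[0,0.001,0.013,0,0,0,0.01],[0,0.001,0.014,0,0,0,0.01],[0,0.001,0.015,0,0,0,0.01],[0,0.001,0.016,0,0,0,0.01],[0,0.001,0.016,0,0,0,0.01]]' | grep -E "tcp|contact|gap|grasp"; python3 -c "
from h import *
wherej()"
```

```text
tcp_pos: [560.2, -9.7, 86.9]
contact_force: [-2.5, -0.9, -2.5]
finger_gap: 14.6
grasp_force: 70.1
tcp in jig 0.4 3.3 86.9 gap 14.554212470129208 f [-2.5 -0.9 -2.5]
```

```bash
python3 -m pendant '[[0,0,0.001,0,0,0,0.01],[0,0,0.002,0,0,0,0.01],[0,0,0.002,0,0,0,0.01],[0,0,0.002,0,0,0,0.045],[0,0,0.002,0,0,0,0.045],[0,0,0.002,0,0,0,0.045],[0,0,0.002,0,0,0,0.045],[0,0,-0.03,0,0,0,0.045],[0,0,-0.07,0,0,0,0.045],[0,0,-0.1,0,0,0,0.045],[0,0,-0.1,0,0,0,0.045],[0,0,-0.1,0,0,0,0.045]]' | grep -E "tcp|contact|gap|grasp"; python3 look.py w15; python3 dp.py w15 561 -12 52,64 70,90 104,118;python3 - <<'E'
from h import *
p,d=capture('top'); c=calibration('top')
print(blob(c,p,(399,240),14,(0,0,130),(179,60,255)))
E
```

```text
tcp_pos: [560.3, -9.8, 186.6]
contact_force: [-0.3, -0.3, -0.8]
finger_gap: 45.0
grasp_force: 0.0
51.75 [559.5 -10.  185.6] [550.3  59.5 329.5] 309.70691628693146 [ 0.37  0.59 -0.62  1.74  0.41  0.95 -0.27]
52,64 n 334 z 58.1 centre 553.9 29.2 x yaw -81.4 size 58.6 4.6
70,90 n 4652 z 78.2 centre 561.7 -12.7 x yaw 8.5 size 83.9 56.4
104,118 n 1425 z 112.0 centre 561.9 -13.0 x yaw 8.4 size 50.2 16.2
[ 415.5 -245.4  -11.4   65.2   60.1]
```

```bash
for w in w12 w15; do python3 dp.py $w 561 -12 18,26 30,38 42,50 54,62; done; python3 dp.py w12 571 -82 40,48 65,75; python3 dp.py w15 571 -82 40,48 65,75
python3 - <<'E'
from h import *
import pickle
c,p,d=pickle.load(open('w7.pkl','rb'))
E
python3 dp.py w7 420 -233 10,20 45,56
```

```text
18,26 n 1668 z 22.3 centre 561.5 -16.0 x yaw 8.6 size 45.2 32.3
30,38 n 168 z 34.1 centre 559.1 32.1 x yaw -81.2 size 46.5 1.8
42,50 n 1674 z 46.3 centre 552.7 48.2 x yaw -81.6 size 98.7 13.7
54,62 n 5327 z 58.2 centre 560.5 -12.2 x yaw 8.8 size 87.4 60.6
18,26 none
30,38 none
42,50 n 1366 z 46.3 centre 551.7 47.9 x yaw -81.2 size 98.7 13.8
54,62 n 334 z 58.1 centre 553.9 29.2 x yaw -81.4 size 58.6 4.6
40,48 n 928 z 44.1 centre 587.2 -76.4 x yaw 25.6 size 45.0 30.4
65,75 n 681 z 70.0 centre 570.4 -81.5 x yaw 12.7 size 39.9 14.4
40,48 n 591 z 44.1 centre 591.1 -83.3 x yaw 9.1 size 33.7 25.3
65,75 n 567 z 69.9 centre 570.3 -81.7 x yaw 12.6 size 41.0 14.6
10,20 n 5073 z 14.2 centre 420.1 -232.0 x yaw -12.1 size 90.5 64.1
45,56 n 1098 z 50.1 centre 419.7 -231.2 x yaw -12.3 size 49.8 15.2
```

```bash
python3 -c "
from bench import *
print(job_done())"
```

```text
the job is handed in; nothing more can be done
None
```

The job is handed in at about 52 s of robot time, though no verdict came back: the gap measures about 92 mm, the gauge slid to the stops and is back on its pad, and the pocket holds the board, all three frames and the press block, flat and square.

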